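# Check the whetstones for wear and put them away under the keeper bar

### The arm

A 6-joint arm with a two-finger parallel gripper is mounted at the origin on the work surface. World frame = base frame: x ahead of the robot, y to its left, z up, the work surface at z = 0. Lengths are in m, angles in degrees, forces in N, time in s.
With the tool pointing down it reaches from about 0.35 to 0.875 m from the base axis. Payload 4.2 kg.
Tool frame: the origin (TCP) lies at the very end of the fingers, on their centre line; the grasp point (between the pads) lies 19 mm behind it; z points along the fingers, y is the line along which they close (so a half turn about z gives the same grasp; the last joint's range is limited). The gripper opens to 87 mm and grips with 3 to 60 N. Pads are 19 mm wide; open, the fingers measure 117 mm over their backs; the gripper's body (75 mm by 190 mm) begins 51 mm behind the grasp point.
Start: joints at [81.738, 22.042, 0.453, 0, -68.411, -14.817], TCP at [0.245, 0.575, 0.223] pointing down, gripper open.
Joint ranges: [-179.83, 179.83], [-69.29, 118.12], [-61.27, 80.66], [-181.25, 117.63], [-171.15, -9.14], [-177.46, 177.46]. Speed limits (degrees/s): [159.86, 159.86, 180, 180, 180, 180].

### API

Orientations are given as a 3x3 rotation matrix whose columns are the frame's x, y, z axes.
In Python, from station import get_obs, capture, ctrl gives the robot as it stands. The module is installed in compiled form; this text tells all that it offers.
- The arm moves only by the shell command python3 -m crank 'ROWS'. ROWS is JSON, a list of rows, each a list of 3 entries, a list of its own where there are three numbers: the turn, a rotation vector about the tool's x, y, z in rad, then the shift along the tool's x, y, z in m, then the opening in per cent of the stroke, from 0 (shut) to 100 (fully open). In form: [[[rx, ry, rz], [tx, ty, tz], jaw], ...]. A call has 1 to 5 rows; each row shifts and turns the commanded pose from where the row before left it, along the tool's axes as they then stand; what a row does not reach is not made up. A row lasts 1/10 s, in which the tool goes at most 50 mm and 8.59 degrees, less where a joint would pass 70% of its speed; a pose out of reach is approached as far as the arm can. A call with a gripper value outside its range is refused whole. The fingers move at their own pace and stop on an object; the grip force is fixed at half the most. Time passes only in rows, so rows that do not move let the fingers close. It gives the time, the measured TCP pose, the force, the opening and the grip force at its end, in the units of the state.
- get_obs(): the state, without advancing time (a new reading comes with each control period).
- capture(name): name is "side" or "top"; returns a dict with "frame" (400x640x3 uint8, red, green, blue), "fx", "fy", "cx", "cy" (pixels), "position" and "rotation" of the camera in the world. Camera axes: x right, y up, looking along -z (the intrinsics and any distortion apply to the point x, -y, -z); pixel columns grow to the right and rows downward; lengths in m; the calibration is good to about 2 mm. A picture is of the moment at which its call begins. There is no depth.
- ctrl.sign_off(): hands the job in; it is judged then, once.
The state is a dict: "time": time; "joints": joint angles; "qvel": joint speeds; "joint_efforts": joint torques, N m; "tcp_pos": TCP position; "tool_rot": TCP orientation; "ft_force": force on the tool from outside, world axes, zero at the start; "ft_torque": the same for the moment, N m; "finger_gap": finger opening in m; "finger_force": force on a finger pad.
Only numpy, scipy, OpenCV 4.12 (cv2) and the standard library are available. Lean on these libraries where they do the work, as an engineer would, in place of code of your own. Each camera call takes 0.05 s, during which the arm holds its last target. There are 200 camera calls.

### The job

Check every whetstone on the worktop for wear, one at a time from coarse to fine (black, red-brown, blue, yellow; some may be missing): slide it flat onto the gauge bed under the foot, press the red knob gently down until the foot rests on the stone, and hold it there for about a second so that the gauge reads its thickness. Put the stones away flat in the oak tray, one crosswise in each bay, and last lay the keeper bar over them, across the tray's two end posts and down in the notches of both. Leave the other kitchen things where they are.

Things in the scene. Friction and masses are not known exactly. Their poses are not given: they have to be found in the camera images.
- gauge: fixed thickness gauge; origin under its grey base, straight below the spindle. The flat bed (90 wide in x, y -75 to +105, top 12 above origin) runs to its own +y, the open side; at -y a blue column (front at y -35, 102 tall) with an arm (26 wide, z 86 to 102) that overhangs the bed to y +12.
- foot (a joint): gauge reading: how far the foot has been lowered from its top stop, m, 0 to 0.045. Gap between foot face and bed = 0.052 - reading, so on a stone of thickness t it reads 0.052 - t. A return spring lifts it (net about 2 N at 0, plus 40 N/m).
- knob (a joint): how far the red knob has been pushed in relative to the foot, m, 0 to 0.010: a cushion spring (about 6 N before it gives at all, plus 500 N/m), so it gives only once the foot has met something; at about half of its travel the foot bears on the stone with about 5 N.
- knob_top (a point): centre of the top of the red knob (round, 32 across, 12 high), on the spindle axis; 162 above the gauge's origin when untouched. Pushed straight down with closed fingertips it lowers the foot; let go, it springs back up.
- foot_face (a point): centre of the round steel foot's underside (18 across), which comes down on the stone; moves with the foot. 64 above the gauge's origin when untouched.
- gauge_anvil (a point): point on the bed's top straight below the foot. A stone lies on the bed along the gauge's y, near end under the foot: its centre 40 to 62 mm (best 52) from this point towards +y. The foot and arm overhang, so it goes in and out endways from +y, not from above; a grip 28 mm outwards of its middle keeps the hand clear of arm and knob.
- tray: fixed oak tray; origin at the centre of its underside, x along its long side. Floor top 8 above origin; inside 248 (x) by 164 (y), rim at 18. Blocks (20 in y, to z 18) along the long rims leave three crosswise bays 50 wide at x -66, 0, +66, one stone flat in each. At each end, x +-129 to +-151, a post 60 wide (y), top at 54; two cheeks on its outer half (to z 68) leave a notch 32 wide at y 0.
- bar: pale wooden keeper bar 312 (x) by 22 (y) by 16 (z), 120 g; origin at the centre of its underside. Lies flat on the worktop at the start; belongs across the tray's two end posts, in their notches, above the stones.
- stone_black: whetstone (black, coarsest), 140 (x) by 40 (y) by 28 thick (z), about 345 g; origin at the centre of its underside. May be absent.
- stone_brown: whetstone (red-brown, second), 140 (x) by 40 (y) by 22 thick (z), about 271 g; origin at the centre of its underside. May be absent.
- stone_blue: whetstone (blue, third), 140 (x) by 40 (y) by 25 thick (z), about 308 g; origin at the centre of its underside. May be absent.
- stone_yellow: whetstone (yellow, finest), 140 (x) by 40 (y) by 19 thick (z), about 234 g; origin at the centre of its underside. May be absent.
- mug: white mug, 76 across, 85 tall; not part of the job, leave it where it is.
- spice: amber spice jar, 44 across, 90 tall; not part of the job, leave it where it is.
- soap: green washing-up bottle, 60 across, 190 tall; not part of the job, leave it where it is.
- olives: green can, 68 across, 100 tall; not part of the job, leave it where it is.
- salt: blue salt cellar, 52 across, 45 tall; not part of the job, leave it where it is.
- pepper: clear pepper jar with black cap, 38 across, 75 tall; not part of the job, leave it where it is.
Not all that is in view belongs to the job. Several things look just like the stone_blue: the one meant starts nearest to the robot's base. What is shaped like the gauge but purple is not meant.

How it is judged:
By the outcome, as a careful person would: the job done as asked, in the order asked, and still so for the second after the job is handed in, with the robot touching nothing.
Of stone_black, stone_brown, stone_blue, stone_yellow only 2 to 3 are there at a start; the rules pass over those that are not, and their reading is None.
At some moment in a run one of stone_black, stone_brown, stone_blue, stone_yellow may be knocked a few centimetres aside while the robot is not near it.
It also fails if it takes over 210 s, if anything falls off the work surface, if the arm or the gripper's body presses on something with over 40 N, if the wrist force passes 120 N, or if a joint passes its speed limit or range.

## Working session

There is one attempt and no reset: what is moved stays moved. The work goes in short steps, Python scripts to look and compute and a shell command to move; the robot and the scene stay as the last step left them, time stands still between calls to the robot, and variables do not carry over. Pictures are saved under pics/ and viewed, at most 14 in all, crops included, and the job is handed in when it is done.

```bash
mkdir -p pics
python3 - <<'E'
from station import get_obs,capture
import cv2,numpy as np
for n in("top","side"):
    c=capture(n); cv2.imwrite(f"pics/{n}0.png",c["frame"][:,:,::-1])
    print(n,{k:(np.round(v,4).tolist()) for k,v in c.items() if k!="frame"})
o=get_obs();print({k:np.round(v,4).tolist() for k,v in o.items()})
E
```

```text
top {'fx': 443.0793, 'fy': 443.0793, 'cx': 326.5011, 'cy': 201.2333, 'position': [0.3407, -0.0366, 1.2339], 'rotation': [[-0.0223, 0.9863, -0.1634], [-0.9996, -0.0192, 0.0206], [0.0172, 0.1638, 0.9863]]}
side {'fx': 370.1339, 'fy': 370.1339, 'cx': 316.313, 'cy': 196.7333, 'position': [0.3709, 0.6418, 0.6991], 'rotation': [[-0.981, 0.1038, -0.164], [-0.1929, -0.6158, 0.7639], [-0.0217, 0.781, 0.6241]]}
{'time': 0.1, 'joints': [81.7392, 22.0864, 0.39, -0.0235, -68.4113, -14.8159], 'qvel': [0.005, 0.0098, 0.1506, 0.1335, 0.0042, 0.0579], 'joint_efforts': [-0.0001, -39.169, 18.7935, 4.232, 0.0135, -0.0001], 'tcp_pos': [0.2448, 0.5745, 0.2216], 'tool_rot': [[0.9199, -0.3921, -0.0006], [-0.3921, -0.9199, -0.0018], [0.0001, 0.0019, -1.0]], 'ft_force': [-0.4612, 0.5845, 1.3852], 'ft_torque': [-0.0235, 0.0215, -0.0024], 'finger_force': 0.0, 'finger_gap': 0.0873}
```

View pics/top0.png

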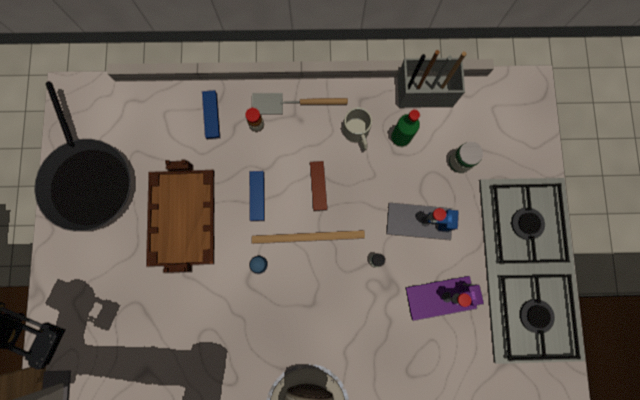

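View pics/side0.png

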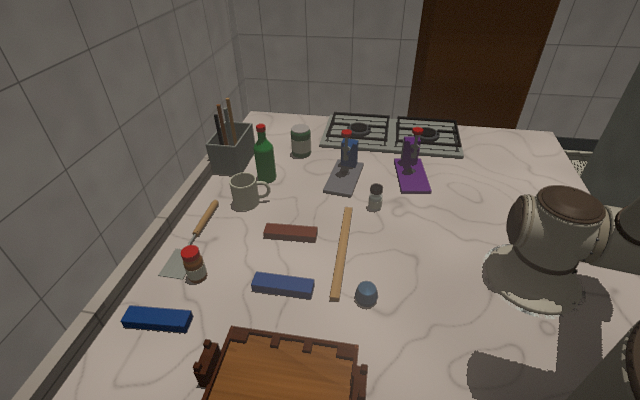

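The top view shows the tray at (181,218), blue stones at (257,195) and (211,114), a red-brown stone at (318,186), the bar at (308,237), the gauge at (425,220) with its knob at (440,214), and a purple decoy at (445,298). I see no black or yellow stone. There are two stone_blue candidates. (257,195) is nearer the base, which sits near (320,385), so it fits the description. I'll confirm with an enlarged crop.

```bash
cat > h.py <<'E'
import numpy as np,cv2
from station import get_obs,capture
def ray(c,u,v):
    d=np.array([(u-c["cx"])/c["fx"],-(v-c["cy"])/c["fy"],-1.0]); return np.array(c["position"]),np.array(c["rotation"])@d
def onz(c,u,v,z):
    p,d=ray(c,u,v); return p+d*(z-p[2])/d[2]
def tri(c1,a,c2,b):
    p,d=ray(c1,*a);q,e=ray(c2,*b)
    s=np.linalg.lstsq(np.c_[d,-e],q-p,rcond=None)[0]
    x,y=p+d*s[0],q+e*s[1]; return (x+y)/2,np.linalg.norm(x-y)
def proj(c,P):
    k=np.array(c["rotation"]).T@(np.array(P)-c["position"]); return np.array([c["cx"]-c["fx"]*k[0]/k[2],c["cy"]+c["fy"]*k[1]/k[2]])
def mask(c,h0,h1,s=80,v=30,roi=None):
    m=cv2.inRange(cv2.cvtColor(c["frame"],cv2.COLOR_RGB2HSV),(h0,s,v),(h1,255,255))
    if roi:
        k=np.zeros_like(m);x0,y0,x1,y1=roi;k[y0:y1,x0:x1]=1;m=m*k
    return m
def big(m): return max(cv2.findContours(m,cv2.RETR_EXTERNAL,cv2.CHAIN_APPROX_NONE)[0],key=cv2.contourArea)
E
python3 - <<'E'
from h import *
t=cv2.imread("pics/top0.png");s=cv2.imread("pics/side0.png")
cv2.imwrite("pics/top0c.png",cv2.resize(t[95:330,140:496],None,fx=2.24,fy=2.24,interpolation=cv2.INTER_CUBIC))
a=cv2.resize(s[210:400,110:400],None,fx=2.7,fy=2.7,interpolation=cv2.INTER_CUBIC)
cv2.imwrite("pics/side0c.png",a)
hs=cv2.cvtColor(t,cv2.COLOR_BGR2HSV)
for n,(u,v) in dict(blue=(257,195),blue2=(211,114),brown=(318,186),bar=(308,237),bed=(405,218),tray=(181,218),knob=(440,214),wt=(280,300)).items(): print(n,hs[v,u])
hs=cv2.cvtColor(s,cv2.COLOR_BGR2HSV)
for n,(u,v) in dict(blue=(285,281),bluef=(285,291),brown=(290,230),brownf=(290,237),bar=(343,250)).items(): print(n,hs[v,u])
E
```

```text
blue [107 140 100]
blue2 [109 163  86]
brown [  8 164  92]
bar [ 16 125 139]
bed [173  11  89]
tray [ 13 164 107]
knob [  2 187 147]
wt [ 13  37 143]
blue [112  97 110]
bluef [128  16  63]
brown [  7 119 103]
brownf [ 9 71 72]
bar [ 17 112 155]
```

View pics/top0c.png

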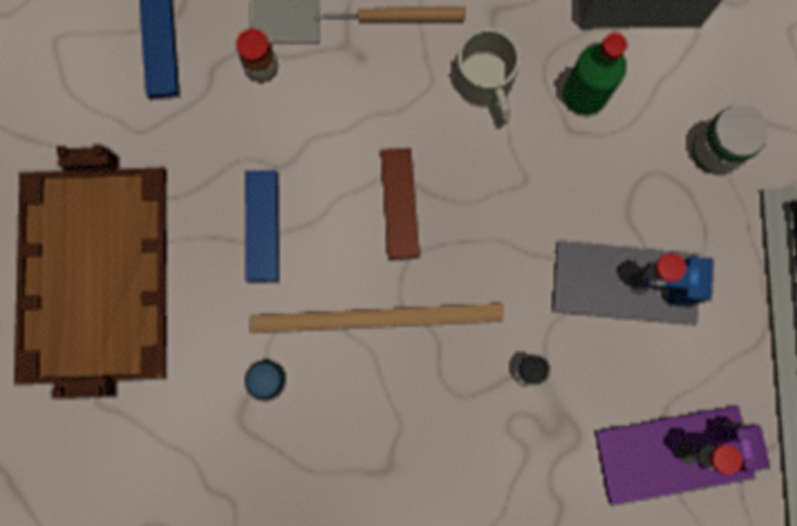

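View pics/side0c.png

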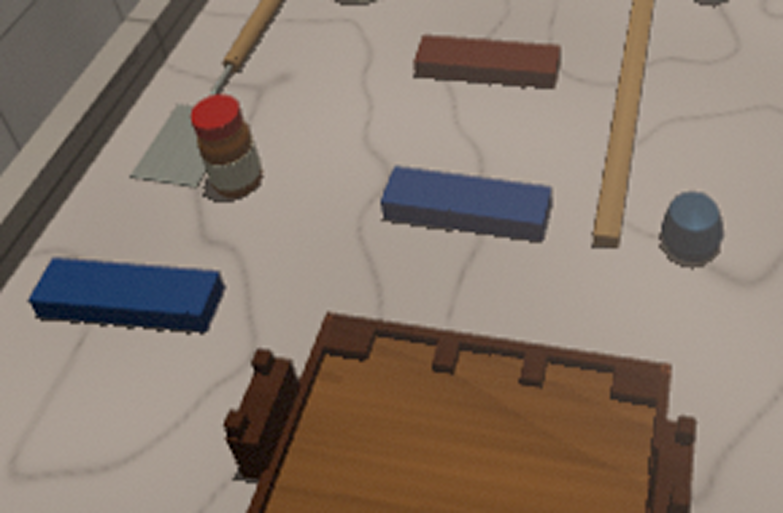

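The crop confirms that the stone at (257,195) is the nearer blue one. The other, at (211,114), is further off, behind the tray. The top corners are clear in both views, so I'll triangulate them now.

Run:
```python
from h import *
T=capture("top");S=capture("side")
def ref(c,P,w=2):
    g=cv2.cvtColor(c["frame"],cv2.COLOR_RGB2GRAY)
    p=np.float32(P).reshape(-1,1,2)
    return cv2.cornerSubPix(g,p.copy(),(w,w),(-1,-1),(3,30,.01)).reshape(-1,2)
tc=lambda L:[(140+x/2.24,95+y/2.24) for x,y in L]
sc=lambda L:[(110+x/2.7,210+y/2.7) for x,y in L]
# order far-L.. : top TL,TR,BR,BL ; side matching
obj=dict(blue=([(246,171),(278,171),(279,281),(246,281)],[(384,201),(395,167),(551,186),(546,219)]),
 brown=([(381,150),(411,149),(419,257),(390,258)],[(416,62),(423,36),(560,47),(558,72)]))
for n,(a,b) in obj.items():
    a=ref(T,tc(a));b=ref(S,sc(b))
    P=[tri(T,x,S,y) for x,y in zip(a,b)];z=np.mean([p[0][2] for p in P])
    print(n,[(np.round(p*1e3,0).tolist(),round(e*1e3,1)) for p,e in P],'z',z)
    Q=np.array([onz(T,*x,z) for x in a]);cv=np.float32(Q[:,:2]*1e3);print(cv2.minAreaRect(cv),np.round(Q.mean(0)*1e3,1))
a=ref(T,tc([(557,241),(553,311),(697,324)]));Q=np.array([onz(T,*x,.012) for x in a])*1e3;print('bed',np.round(Q,1))
a=ref(T,tc([(250,315),(502,304),(502,319),(250,332)]));Q=np.array([onz(T,*x,.016) for x in a])*1e3;print('bar',np.round(Q,1),Q.mean(0))
for z in(.018,):
    a=ref(T,tc([(20,173),(166,169),(165,377),(15,383)]));Q=np.array([onz(T,*x,z) for x in a])*1e3;print('rim',np.round(Q,1),Q.mean(0))
# knob
def red(c,roi):
    m=mask(c,0,9,120,70,roi)|mask(c,172,180,120,70,roi);k=big(m);return cv2.fitEllipse(k),cv2.boundingRect(k)
a=red(T,(425,205,455,228));b=red(S,(335,124,358,140));print(a,b)
print(tri(T,a[0][0],S,b[0][0]))
s=S["frame"][:,:,::-1]
A=cv2.resize(s[120:200,310:390],None,fx=5,fy=5,interpolation=cv2.INTER_CUBIC)
B=cv2.resize(T["frame"][155:280,135:235,::-1],None,fx=3.2,fy=3.2,interpolation=cv2.INTER_CUBIC)
C=cv2.resize(s[310:400,170:390],(800,327)[:0] or None,fx=3,fy=3)[:,:]
o=np.zeros((600,800,3),np.uint8);o[:400,:400]=A;o[:400,420:740]=B
cv2.imwrite("pics/m1.png",o)
```

```text
blue [([632.0, 153.0, 25.0], np.float64(3.1)), ([630.0, 111.0, 22.0], np.float64(6.8)), ([493.0, 111.0, 22.0], np.float64(5.2)), ([491.0, 149.0, 29.0], np.float64(1.0))] z 0.02435877660080496
((560.6941528320312, 131.40841674804688), (140.44912719726562, 42.64731216430664), 0.06939317286014557) [559.7 130.7  24.4]
brown [([656.0, -14.0, 23.0], np.float64(5.2)), ([659.0, -54.0, 22.0], np.float64(4.1)), ([520.0, -61.0, 22.0], np.float64(5.0)), ([515.0, -25.0, 22.0], np.float64(1.1))] z 0.022307811024587412
((585.8046264648438, -38.495704650878906), (140.00311279296875, 40.70488739013672), 3.367471218109131) [585.5 -38.8  22.3]
bed [[ 535.9 -233.2   12. ]
 [ 449.4 -223.7   12. ]
 [ 427.2 -402.1   12. ]]
bar [[ 453.2  145.5   16. ]
 [ 461.9 -162.7   16. ]
 [ 436.7 -162.7   16. ]
 [ 430.6  147.8   16. ]] [445.60891106  -8.03972688  16.        ]
rim [[635.8 434.2  18. ]
 [637.5 251.8  18. ]
 [377.  246.8  18. ]
 [374.9 429.5  18. ]] [506.29250473 340.58850973  18.        ]
(((439.0630798339844, 213.687744140625), (11.690908432006836, 12.364299774169922), 80.21145629882812), (433, 208, 13, 13)) (((346.32049560546875, 132.49603271484375), (7.396735191345215, 9.597784042358398), 83.70818328857422), (342, 129, 10, 8))
(array([ 0.48315925, -0.33529782,  0.15858467]), np.float64(0.001505746377185291))
```

View pics/m1.png

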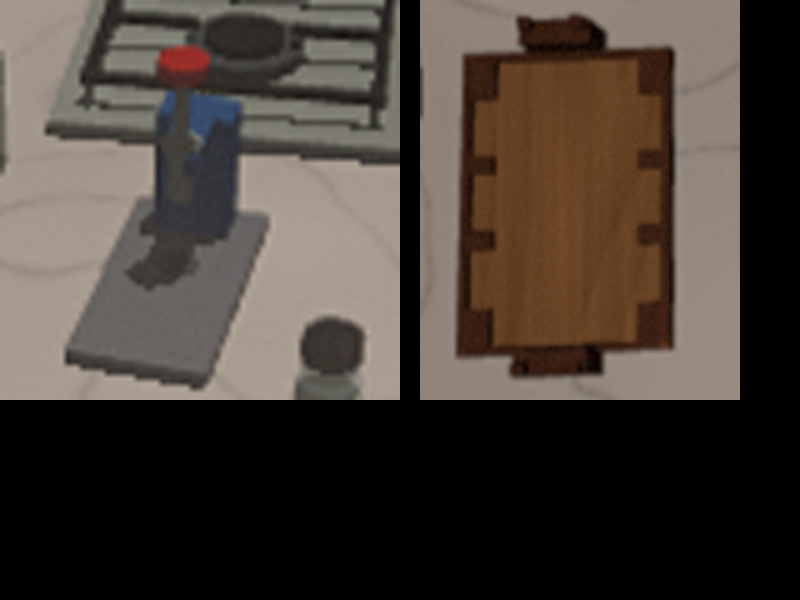

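The crop shows the gauge bed open towards +y (the left of the top view) and the tray empty with three bays. Measured positions in mm:

| Item | Centre or anvil (x, y) | Yaw | Height |
|---|---|---|---|
| Brown stone | (585.5, -38.8) | 3.4° | top 22 |
| Blue stone | (560, 131) | 0.6° | top 24.4 |
| Gauge anvil | (481, -333.5) | -7° | knob top about 0.159–0.162 |
| Tray | (506, 340.5) | 0.9° | n/a |
| Bar | (445.6, -8) | -88.6° | n/a |

I'll start with the brown stone.

```bash
cat >> h.py <<'E'
def plan(x,y,z,yaw):
    "mm, deg -> turn to level+yaw (rotvec in tool axes), then shift in the new tool axes (mm)"
    from scipy.spatial.transform import Rotation as R
    o=get_obs();M=np.array(o["tool_rot"]);a=np.radians(yaw)
    N=np.array([[np.cos(a),np.sin(a),0],[np.sin(a),-np.cos(a),0],[0,0,-1.]])
    r=R.from_matrix(M.T@N).as_rotvec();p=np.array(o["tcp_pos"])*1e3
    print("t",round(o["time"],1),"tcp",np.round(p,1),"F",np.round(o["ft_force"],1),"gap",round(o["finger_gap"],4),"ff",round(o["finger_force"],1))
    print(" turn",np.round(r,4),"shift after",np.round(N.T@(np.array([x,y,z])-p),1),"shift before",np.round(M.T@(np.array([x,y,z])-p),1))
E
python3 - <<'E'
from h import *
plan(557.5,-40.5,100,3.4)
T=capture("top");S=capture("side")
# rim height check: far (-y) rim corners in both views
for a,b in [((140+166/2.24,95+169/2.24),(110+330/2.7,210+313/2.7)),((140+165/2.24,95+377/2.24),(110+670/2.7,210+366/2.7))]: print(tri(T,a,S,b))
E
```

```text
t 0.2 tcp [244.9 574.7 221.9] F [0.4 0.3 0.3] gap 0.0869 ff 0.0
 turn [ 1.300e-03  2.000e-04 -4.622e-01] shift after [275.6 632.6 121.9] shift before [528.8 443.2 122.5]
(array([0.63897965, 0.25270377, 0.01233434]), np.float64(0.0037720725889823373))
(array([0.37861993, 0.24862676, 0.01187246]), np.float64(0.0012801964881002565))
```

```bash
python3 -m crank '[[[0,0,-0.1155],[0,0,0],100],[[0,0,-0.1155],[0,0,0],100],[[0,0,-0.1155],[0,0,0],100],[[0,0,-0.1155],[0,0,0],100]]' 
python3 -m crank '[[[0,0,0],[0.0197,0.0452,0],100],[[0,0,0],[0.0197,0.0452,0],100],[[0,0,0],[0.0197,0.0452,0],100],[[0,0,0],[0.0197,0.0452,0],100],[[0,0,0],[0.0197,0.0452,0],100]]' 
python3 -m crank '[[[0,0,0],[0.0197,0.0452,0],100],[[0,0,0],[0.0197,0.0452,0],100],[[0,0,0],[0.0197,0.0452,0],100],[[0,0,0],[0.0197,0.0452,0],100],[[0,0,0],[0.0197,0.0452,0],100]]' 
python3 -m crank '[[[0,0,0],[0.0197,0.0452,0],100],[[0,0,0],[0.0197,0.0452,0],100],[[0,0,0],[0.0197,0.0452,0],100],[[0,0,0],[0.0197,0.0452,0],100],[[0,0,0],[0,0,0],100]]'
python3 - <<'E'
from h import *
plan(557.5,-40.5,100,3.4)
T=capture("top")
m=mask(T,0,14,120,50,(280,140,360,230))
c=big(m);Q=np.float32([onz(T,*p[0],.022)[:2]*1e3 for p in c]);print(cv2.minAreaRect(Q),cv2.contourArea(c))
cv2.imwrite("pics/t2.png",T["frame"][:,:,::-1])
E
```

```text
time: 0.7
tcp_pos: [0.2449, 0.5749, 0.2224]
tool_rot: [[0.998, 0.064, -0.0], [0.064, -0.998, -0.0], [-0.0, 0.0, -1.0]]
ft_force: [0.4, -0.9, 0.3]
finger_gap: 0.0869
finger_force: 0.0
time: 1.2
tcp_pos: [0.3571, 0.3534, 0.2227]
tool_rot: [[0.998, 0.06, 0.0], [0.06, -0.998, 0.0], [0.0, -0.0, -1.0]]
ft_force: [1.3, 0.4, 0.0]
finger_gap: 0.0866
finger_force: 0.0
time: 1.7
tcp_pos: [0.4689, 0.1336, 0.223]
tool_rot: [[0.998, 0.06, 0.001], [0.06, -0.998, 0.001], [0.001, -0.001, -1.0]]
ft_force: [0.8, 0.6, -0.8]
finger_gap: 0.087
finger_force: 0.0
time: 2.2
tcp_pos: [0.5593, -0.045, 0.2219]
tool_rot: [[0.999, 0.052, -0.0], [0.052, -0.999, -0.001], [-0.0, 0.001, -1.0]]
ft_force: [-0.8, 0.2, 0.1]
finger_gap: 0.087
finger_force: 0.0
t 2.2 tcp [559.3 -45.  221.9] F [-0.8  0.2  0.1] gap 0.087 ff 0.0
 turn [ 0.001   0.0003 -0.0069] shift after [ -1.6  -4.6 121.9] shift before [ -1.6  -4.7 121.9]
((538.3319091796875, -42.48267364501953), (36.02725601196289, 36.506099700927734), 88.89558410644531) 158.0
```

```bash
python3 -m crank '[[[0,0,-0.007],[-0.0016,-0.0046,0.045],100],[[0,0,0],[0,0,0.045],100],[[0,0,0],[0,0,0.045],100],[[0,0,0],[0,0,0.04],100],[[0,0,0],[0,0,0.02],100]]' 
python3 -m crank '[[[0,0,0],[0,0,0.01],100],[[0,0,0],[0,0,0.01],100],[[0,0,0],[0,0,0],100]]' 
python3 -m crank '[[[0,0,0],[0,0,0],0],[[0,0,0],[0,0,0],0],[[0,0,0],[0,0,0],0],[[0,0,0],[0,0,0],0],[[0,0,0],[0,0,0],0]]'
python3 -m crank '[[[0,0,0],[0,0,0],0],[[0,0,0],[0,0,-0.01],0],[[0,0,0],[0,0,-0.02],0],[[0,0,0],[0,0,-0.03],0],[[0,0,0],[0,0,-0.03],0]]'
python3 - <<'E'
from h import *
plan(500.6,-174.7,100,-97)
E
```

```text
time: 2.75
tcp_pos: [0.553, -0.035, 0.0243]
tool_rot: [[0.998, 0.067, -0.006], [0.067, -0.998, -0.001], [-0.006, 0.0, -1.0]]
ft_force: [-0.1, -0.2, -0.6]
finger_gap: 0.0873
finger_force: 0.0
time: 3.05
tcp_pos: [0.5557, -0.0354, 0.0073]
tool_rot: [[0.998, 0.067, -0.001], [0.067, -0.998, -0.0], [-0.001, 0.0, -1.0]]
ft_force: [-0.3, 0.6, 0.1]
finger_gap: 0.0872
finger_force: 0.0
time: 3.55
tcp_pos: [0.556, -0.0359, 0.0079]
tool_rot: [[0.998, 0.066, 0.001], [0.066, -0.998, 0.0], [0.001, -0.0, -1.0]]
ft_force: [-0.5, 0.4, -0.8]
finger_gap: 0.0554
finger_force: 0.0
time: 4.05
tcp_pos: [0.5547, -0.0359, 0.098]
tool_rot: [[0.998, 0.066, -0.003], [0.066, -0.998, -0.0], [-0.003, -0.0, -1.0]]
ft_force: [-0.2, 0.7, -2.8]
finger_gap: 0.0397
finger_force: 29.6
t 4.0 tcp [554.7 -35.9  98. ] F [-0.2  0.7 -2.8] gap 0.0397 ff 29.6
 turn [0.0024 0.0022 1.7588] shift after [144.3  36.8  -2. ] shift before [-63.1 134.9  -1.9]
```

Run:
```python
from h import *
S=capture("side");T=capture("top")
A=cv2.resize(S["frame"][130:270,220:420,::-1],None,fx=4,fy=4,interpolation=cv2.INTER_CUBIC)
cv2.imwrite("pics/m2.png",A)
```

```text
(no output)
```

View pics/m2.png

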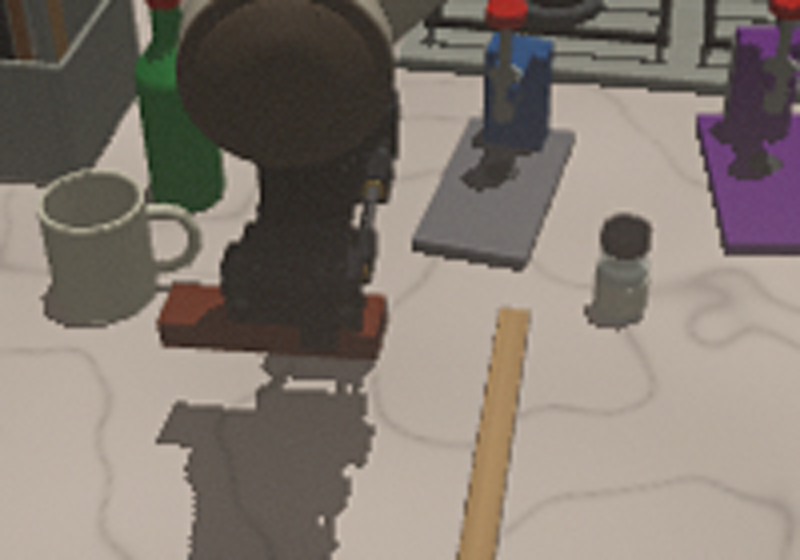

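The side picture shows the brown stone held level. The lower edge of its near face runs from (260,215.8) to (315.8,219). I'll work out how high it sits in the fingers and where along it the grip is.

Run:
```python
from h import *
S=capture("side")
def ony(c,u,v,y):
    p,d=ray(c,u,v);return p+d*(y-p[1])/d[1]
for uv,y in [((260,215.8),-.0085),((315.8,219),-.018),((260.8,204.5),-.0085),((316,205),-.018)]: print(ony(S,*uv,y).round(4))
plan(500.6,-174.7,100,-97)
```

```text
[ 0.6558 -0.0085  0.0875]
[ 0.5154 -0.018   0.0898]
[ 0.6492 -0.0085  0.1252]
[ 0.5139 -0.018   0.1348]
t 4.2 tcp [556.8 -35.5  99.6] F [ 0.6 -0.8 -3.6] gap 0.0399 ff 29.6
 turn [-0.0046 -0.0022  1.759 ] shift after [145.   38.8  -0.4] shift before [-65.3 135.2  -0.9]
```

```bash
python3 -m crank '[[[0,0,0.1465],[0,0,0],0],[[0,0,0.1465],[0,0,0],0],[[0,0,0.1465],[0,0,0],0],[[0,0,0.1465],[0,0,0],0],[[0,0,0.1465],[0,0,0],0]]' 
python3 -m crank '[[[0,0,0.1465],[0,0,0],0],[[0,0,0.1465],[0,0,0],0],[[0,0,0.1465],[0,0,0],0],[[0,0,0.1465],[0,0,0],0],[[0,0,0.1465],[0,0,0],0]]' 
python3 -m crank '[[[0,0,0.1465],[0,0,0],0],[[0,0,0.1465],[0,0,0],0],[[0,0,0],[0.03,0.01,0],0],[[0,0,0],[0.03,0.01,0],0],[[0,0,0],[0,0,0],0]]' |tail -6
python3 - <<'E'
from h import *
plan(501.8,-164.8,60,-97)
E
```

```text
time: 4.7
tcp_pos: [0.5541, -0.0359, 0.0955]
tool_rot: [[0.782, -0.623, -0.004], [-0.623, -0.782, -0.0], [-0.003, 0.003, -1.0]]
ft_force: [0.5, 0.6, -2.3]
finger_gap: 0.0393
finger_force: 29.6
time: 5.2
tcp_pos: [0.5542, -0.0359, 0.0955]
tool_rot: [[0.164, -0.986, -0.004], [-0.986, -0.164, 0.0], [-0.001, 0.004, -1.0]]
ft_force: [0.1, -0.9, -2.8]
finger_gap: 0.0398
finger_force: 29.6
time: 5.7
tcp_pos: [0.5248, -0.0951, 0.0954]
tool_rot: [[-0.125, -0.992, -0.007], [-0.992, 0.125, 0.0], [0.0, 0.007, -1.0]]
ft_force: [-0.3, -0.4, -3.1]
finger_gap: 0.0398
finger_force: 29.6
t 5.7 tcp [524.8 -95.1  95.4] F [-0.3 -0.4 -3.1] gap 0.0398 ff 29.6
 turn [ 0.0066 -0.0005 -0.003 ] shift after [72.  14.4 35.4] shift before [72.  13.9 35.5]
```

```bash
python3 -m crank '[[[0,0,0],[0.036,0.007,0.01],0],[[0,0,0],[0.036,0.007,0.01],0],[[0,0,0],[0,0,0.015],0],[[0,0,0],[0,0,0.015],0],[[0,0,0],[0,0,0],0]]' >/dev/null
python3 -m crank '[[[0,0,0],[0,0,0.01],0],[[0,0,0],[0,0,0],0],[[0,0,0],[0,0,0],0]]' |tail -6
python3 - <<'E'
from h import *
plan(490.8,-254.1,27,-97)
S=capture("side")
A=cv2.resize(S["frame"][110:230,270:410,::-1],None,fx=5,fy=5,interpolation=cv2.INTER_CUBIC)
cv2.imwrite("pics/m3.png",A)
E
```

```text
time: 6.5
tcp_pos: [0.5063, -0.1625, 0.0375]
tool_rot: [[-0.12, -0.993, -0.0], [-0.993, 0.12, -0.0], [0.0, 0.0, -1.0]]
ft_force: [0.2, 0.4, -2.3]
finger_gap: 0.0395
finger_force: 29.6
t 6.5 tcp [ 506.3 -162.5   37.5] F [ 0.2  0.4 -2.3] gap 0.0395 ff 29.6
 turn [ 0.0001 -0.0001  0.0017] shift after [92.8  4.3 10.5] shift before [92.8  4.4 10.6]
```

View pics/m3.png

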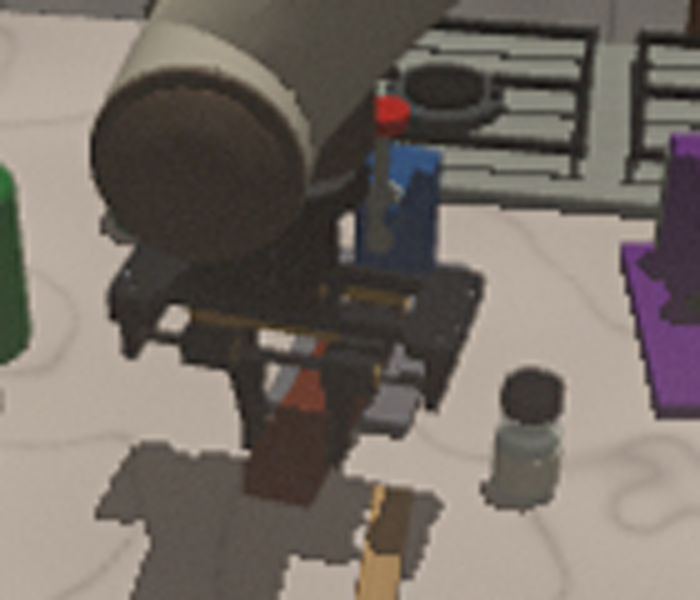

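The stone is aligned with the bed, clear of the bar and of the pepper jar at (530,440). I'll slide it in just above the bed.

```bash
python3 -m crank '[[[0,0,0],[0,0.0043,0.01],0],[[0,0,0],[0.02,0,0],0],[[0,0,0],[0.02,0,0],0],[[0,0,0],[0.02,0,0],0],[[0,0,0],[0.02,0,0],0]]' >/dev/null
python3 -m crank '[[[0,0,0],[0.013,0,0],0],[[0,0,0],[0,0,0],0],[[0,0,0],[0,0,0.001],0],[[0,0,0],[0,0,0.001],0],[[0,0,0],[0,0,0],0]]' |tail -6
python3 -m crank '[[[0,0,0],[0,0,0.001],0],[[0,0,0],[0,0,0.001],0],[[0,0,0],[0,0,0],0]]' |tail -6
python3 - <<'E'
from h import *
plan(490.8,-254.1,22,-97)
E
```

```text
time: 7.55
tcp_pos: [0.4906, -0.2543, 0.0259]
tool_rot: [[-0.12, -0.993, -0.0], [-0.993, 0.12, -0.0], [0.0, 0.0, -1.0]]
ft_force: [-1.8, -1.9, 1.4]
finger_gap: 0.0395
finger_force: 29.7
time: 7.85
tcp_pos: [0.4906, -0.2543, 0.0257]
tool_rot: [[-0.119, -0.993, -0.0], [-0.993, 0.119, -0.001], [0.001, 0.0, -1.0]]
ft_force: [-5.3, 1.1, 14.1]
finger_gap: 0.0401
finger_force: 29.7
t 7.8 tcp [ 490.6 -254.3   25.7] F [-5.3  1.1 14.1] gap 0.0401 ff 29.7
 turn [ 0.0003 -0.0006  0.0025] shift after [-0.2 -0.2  3.7] shift before [-0.2 -0.2  3.7]
```

```bash
python3 -m crank '[[[0,0,0],[0,0,-0.002],75],[[0,0,0],[0,0,0],75],[[0,0,0],[0,0,0],75],[[0,0,0],[0,0,0],75],[[0,0,0],[0,0,0],75]]' |tail -2
python3 -m crank '[[[0,0,0],[0,0,-0.02],75],[[0,0,0],[0,0,-0.04],75],[[0,0,0],[0,0,-0.05],0],[[0,0,0],[0,0,-0.05],0],[[0,0,0],[0,0,-0.03],0]]' >/dev/null
python3 -m crank '[[[0,0,0],[0,0,0],0],[[0,0,0],[0,0,0],0],[[0,0,0],[0,0,0],0],[[0,0,0],[0,0,0],0],[[0,0,0],[0,0,0],0]]' |tail -6
python3 - <<'E'
from h import *
plan(481,-333.5,180,-97)
T=capture("top");S=capture("side")
o=np.zeros((600,800,3),np.uint8)
A=cv2.resize(S["frame"][110:220,290:390,::-1],None,fx=4,fy=4,interpolation=cv2.INTER_CUBIC)
B=cv2.resize(T["frame"][150:260,370:470,::-1],None,fx=4,fy=4,interpolation=cv2.INTER_CUBIC)
o[:440,:400]=A;o[:440,400:]=B
cv2.imwrite("pics/m4.png",o[:440])
E
```

```text
finger_gap: 0.0639
finger_force: 0.0
time: 9.35
tcp_pos: [0.4902, -0.2545, 0.2142]
tool_rot: [[-0.121, -0.993, -0.003], [-0.993, 0.121, 0.001], [-0.0, 0.003, -1.0]]
ft_force: [0.4, 0.2, -0.7]
finger_gap: 0.0093
finger_force: 0.0
t 9.3 tcp [ 490.2 -254.5  214.2] F [ 0.4  0.2 -0.7] gap 0.0093 ff 0.0
 turn [0.0028 0.0002 0.0011] shift after [79.5 -0.5 34.2] shift before [79.5 -0.5 34.1]
```

View pics/m4.png

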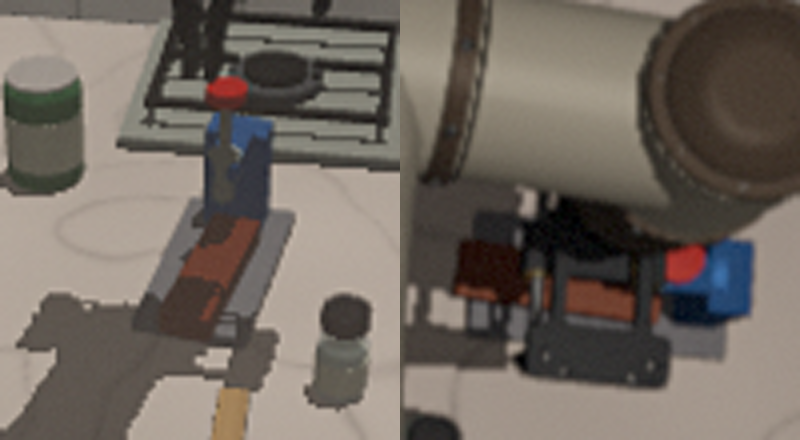

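The brown stone lies on the bed with its inner end under the foot (side crop (222,225)). Next is the knob.

```bash
python3 -m crank '[[[0,0,0],[0.04,0,0],0],[[0,0,0],[0.0405,0,0],0],[[0,0,0],[0,0,0.02],0],[[0,0,0],[0,0,0.014],0],[[0,0,0],[0,0,0],0]]' |tail -6
python3 -m crank '[[[0,0,0],[0,0,0.01],0],[[0,0,0],[0,0,0.005],0],[[0,0,0],[0,0,0.005],0],[[0,0,0],[0,0,0.005],0],[[0,0,0],[0,0,0],0]]' |tail -6
python3 - <<'E'
from h import *
plan(482,-334,127,-97)
E
```

```text
time: 9.95
tcp_pos: [0.4793, -0.3342, 0.1788]
tool_rot: [[-0.122, -0.993, -0.005], [-0.993, 0.122, 0.003], [-0.002, 0.005, -1.0]]
ft_force: [-0.5, 0.3, -0.3]
finger_gap: 0.0006
finger_force: 0.0
time: 10.45
tcp_pos: [0.4812, -0.3344, 0.1565]
tool_rot: [[-0.12, -0.993, 0.0], [-0.993, 0.12, -0.0], [0.0, -0.0, -1.0]]
ft_force: [-0.2, 1.5, 1.5]
finger_gap: 0.0005
finger_force: 1.1
t 10.4 tcp [ 481.2 -334.4  156.5] F [-0.2  1.5  1.5] gap 0.0005 ff 1.1
 turn [-0.0004 -0.0002  0.0015] shift after [-0.5 -0.7 29.5] shift before [-0.5 -0.7 29.5]
```

```bash
python3 -m crank '[[[0,0,0],[0,0,0.005],0],[[0,0,0],[0,0,0.005],0],[[0,0,0],[0,0,0.005],0],[[0,0,0],[0,0,0.005],0],[[0,0,0],[0,0,0.003],0]]' |tail -6
python3 -m crank '[[[0,0,0],[0,0,0.001],0],[[0,0,0],[0,0,0.001],0],[[0,0,0],[0,0,0],0]]' |tail -6
python3 -m crank '[[[0,0,0],[0,0,0.001],0],[[0,0,0],[0,0,0.001],0],[[0,0,0],[0,0,0],0],[[0,0,0],[0,0,0],0]]' |tail -6
```

```text
time: 10.95
tcp_pos: [0.4813, -0.3346, 0.1332]
tool_rot: [[-0.121, -0.993, 0.001], [-0.993, 0.121, -0.0], [0.0, -0.001, -1.0]]
ft_force: [0.9, 0.4, 3.3]
finger_gap: 0.0006
finger_force: 1.7
time: 11.25
tcp_pos: [0.4814, -0.3347, 0.1322]
tool_rot: [[-0.12, -0.993, 0.001], [-0.993, 0.12, -0.001], [0.0, -0.001, -1.0]]
ft_force: [0.6, 1.8, 5.6]
finger_gap: 0.0009
finger_force: 2.9
time: 11.65
tcp_pos: [0.4814, -0.3347, 0.1306]
tool_rot: [[-0.12, -0.993, 0.001], [-0.993, 0.12, -0.001], [0.001, -0.001, -1.0]]
ft_force: [0.4, 2.3, 6.5]
finger_gap: 0.0002
finger_force: 3.3
```

```bash
python3 -m crank '[[[0,0,0],[0,0,0.001],0],[[0,0,0],[0,0,0.001],0],[[0,0,0],[0,0,0.001],0],[[0,0,0],[0,0,0],0],[[0,0,0],[0,0,0],0]]' |tail -6
python3 -m crank '[[[0,0,0],[0,0,0],0],[[0,0,0],[0,0,0],0],[[0,0,0],[0,0,0],0],[[0,0,0],[0,0,0],0],[[0,0,0],[0,0,0],0]]' |tail -6
python3 - <<'E'
from h import *
plan(482,-334,127,-97)
S=capture("side")
cv2.imwrite("pics/m5.png",cv2.resize(S["frame"][110:200,290:390,::-1],None,fx=5,fy=5,interpolation=cv2.INTER_CUBIC))
E
```

```text
time: 12.15
tcp_pos: [0.4814, -0.3347, 0.1279]
tool_rot: [[-0.12, -0.993, 0.001], [-0.993, 0.12, -0.001], [0.001, -0.001, -1.0]]
ft_force: [0.1, 2.8, 7.5]
finger_gap: 0.0002
finger_force: 4.0
time: 12.65
tcp_pos: [0.4814, -0.3347, 0.1279]
tool_rot: [[-0.12, -0.993, 0.001], [-0.993, 0.12, -0.001], [0.001, -0.001, -1.0]]
ft_force: [-0.3, 1.9, 7.5]
finger_gap: 0.0004
finger_force: 4.0
t 12.7 tcp [ 481.4 -334.7  127.9] F [-0.3  1.9  7.5] gap 0.0004 ff 4.0
 turn [-0.0014 -0.0007  0.0016] shift after [-0.8 -0.5  0.9] shift before [-0.8 -0.5  0.9]
```

View pics/m5.png

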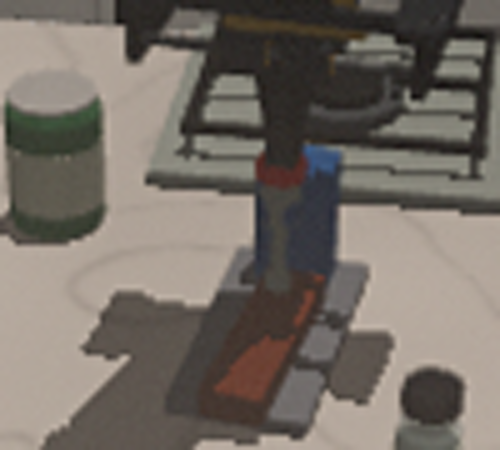

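The side crop shows the foot down on the stone at (280,290) and the knob at (280,170) under the closed fingertips. I'll hold a bit longer, then lift.

```bash
python3 -m crank '[[[0,0,0],[0,0,0],0],[[0,0,0],[0,0,0],0],[[0,0,0],[0,0,0],0],[[0,0,0],[0,0,0],0],[[0,0,0],[0,0,0],0]]' |tail -3
python3 -m crank '[[[0,0,0],[0,0,-0.005],0],[[0,0,0],[0,0,-0.01],0],[[0,0,0],[0,0,-0.01],0],[[0,0,0],[0,0,-0.02],0],[[0,0,0],[0,0,-0.02],0]]' |tail -6
python3 -m crank '[[[0,0,0],[-0.027,0,-0.01],75],[[0,0,0],[-0.027,0,0],75],[[0,0,0],[-0.026,0,0],75],[[0,0,0],[0,0,0],75],[[0,0,0],[0,0,0],75]]' |tail -6
python3 - <<'E'
from h import *
plan(490.8,-254.1,20,-97)
T=capture("top");S=capture("side")
m=mask(S,0,14,70,30,(310,130,375,205));c=big(m);print(cv2.boundingRect(c),cv2.minAreaRect(c))
E
```

```text
ft_force: [-0.2, 3.0, 8.5]
finger_gap: 0.0002
finger_force: 4.0
time: 13.7
tcp_pos: [0.4799, -0.3342, 0.1915]
tool_rot: [[-0.121, -0.993, -0.003], [-0.993, 0.121, 0.001], [-0.001, 0.003, -1.0]]
ft_force: [0.4, -0.3, -0.2]
finger_gap: 0.0004
finger_force: 0.0
time: 14.2
tcp_pos: [0.4902, -0.2549, 0.2014]
tool_rot: [[-0.12, -0.993, -0.001], [-0.993, 0.12, 0.0], [-0.0, 0.001, -1.0]]
ft_force: [-0.2, -0.8, 0.6]
finger_gap: 0.0326
finger_force: 0.0
t 14.2 tcp [ 490.2 -254.9  201.4] F [-0.2 -0.8  0.6] gap 0.0326 ff 0.0
 turn [0.0012 0.     0.002 ] shift after [ -0.9  -0.5 181.4] shift before [ -0.9  -0.8 181.4]
(330, 164, 25, 31) ((341.8000183105469, 178.4000244140625), (13.416407585144043, 34.882659912109375), 26.56505012512207)
```

```bash
python3 -m crank '[[[0,0,0],[-0.001,0,0.04],75],[[0,0,0],[0,0,0.04],75],[[0,0,0],[0,0,0.04],75],[[0,0,0],[0,0,0.03],75],[[0,0,0],[0,0,0.01],75]]' |tail -6
python3 -m crank '[[[0,0,0],[0,0,0.01],75],[[0,0,0],[0,0,0.008],75],[[0,0,0],[0,0,0.003],75],[[0,0,0],[0,0,0],75]]' |tail -6
python3 -m crank '[[[0,0,0],[0,0,0],0],[[0,0,0],[0,0,0],0],[[0,0,0],[0,0,0],0],[[0,0,0],[0,0,0],0],[[0,0,0],[0,0,0],0]]'|tail -2
python3 -m crank '[[[0,0,0],[0,0,0],0],[[0,0,0],[0,0,0],0],[[0,0,0],[0,0,0],0]]'|tail -6
python3 - <<'E'
from h import *
plan(501.8,-164.8,40,-97)
E
```

```text
time: 14.8
tcp_pos: [0.488, -0.2545, 0.038]
tool_rot: [[-0.123, -0.992, -0.007], [-0.992, 0.123, 0.002], [-0.001, 0.007, -1.0]]
ft_force: [-0.6, 0.4, -0.4]
finger_gap: 0.0648
finger_force: 0.0
time: 15.2
tcp_pos: [0.4912, -0.2543, 0.0211]
tool_rot: [[-0.121, -0.993, 0.001], [-0.993, 0.121, -0.0], [0.0, -0.001, -1.0]]
ft_force: [0.1, -0.8, 0.8]
finger_gap: 0.065
finger_force: 0.0
finger_gap: 0.0399
finger_force: 29.6
time: 16.0
tcp_pos: [0.4907, -0.2541, 0.0209]
tool_rot: [[-0.121, -0.993, 0.0], [-0.993, 0.121, -0.0], [0.0, -0.0, -1.0]]
ft_force: [-1.5, 1.1, 4.3]
finger_gap: 0.0397
finger_force: 29.6
t 16.0 tcp [ 490.7 -254.1   20.9] F [-1.5  1.1  4.3] gap 0.0397 ff 29.6
 turn [-0.     -0.0001  0.0012] shift after [-90.   -0.1 -19.1] shift before [-90.   -0.2 -19.2]
```

```bash
python3 -m crank '[[[0,0,0],[0,0,-0.004],0],[[0,0,0],[-0.02,0,0],0],[[0,0,0],[-0.03,0,0],0],[[0,0,0],[-0.03,0,0],0],[[0,0,0],[-0.03,0,0],0]]' |tail -6
python3 -m crank '[[[0,0,0.02],[-0.02,0,-0.03],0],[[0,0,-0.05],[0,0,-0.04],0],[[0,0,-0.05],[0,0,-0.03],0],[[0,0,-0.058],[0,0,0],0],[[0,0,0],[0,0,0],0]]' |tail -6
python3 - <<'E'
from h import *
plan(571.8,370.6,120,-89.1)
E
```

```text
time: 16.5
tcp_pos: [0.5034, -0.1439, 0.0238]
tool_rot: [[-0.122, -0.993, -0.001], [-0.993, 0.122, 0.0], [-0.0, 0.001, -1.0]]
ft_force: [1.9, 0.5, -3.8]
finger_gap: 0.04
finger_force: 29.6
time: 17.0
tcp_pos: [0.5062, -0.1248, 0.1248]
tool_rot: [[0.017, -1.0, 0.001], [-1.0, -0.017, 0.001], [-0.001, -0.001, -1.0]]
ft_force: [-1.5, 0.1, -3.2]
finger_gap: 0.0398
finger_force: 29.8
t 17.0 tcp [ 506.2 -124.8  124.8] F [-1.5  0.1 -3.2] gap 0.0398 ff 29.8
 turn [-0.0008  0.0008  0.0008] shift after [-494.3  -73.3    4.8] shift before [-494.2  -73.8    5.3]
```

```bash
python3 -m crank '[[[0,0,0],[-0.049,-0.0073,0],0],[[0,0,0],[-0.049,-0.0073,0],0],[[0,0,0],[-0.049,-0.0073,0],0],[[0,0,0],[-0.049,-0.0073,0],0],[[0,0,0],[-0.049,-0.0073,0],0]]' |tail -6
python3 -m crank '[[[0,0,0],[-0.049,-0.0073,0],0],[[0,0,0],[-0.049,-0.0073,0],0],[[0,0,0],[-0.049,-0.0073,0],0],[[0,0,0],[-0.049,-0.0073,0],0],[[0,0,0],[-0.049,-0.0073,0],0]]' >/dev/null
python3 -m crank '[[[0,0,0],[-0.004,0,0],0],[[0,0,0],[0,0,0],0],[[0,0,0],[0,0,0],0]]' |tail -6
python3 - <<'E'
from h import *
plan(571.8,370.6,40,-89.1)
T=capture("top");S=capture("side")
o=np.zeros((480,800,3),np.uint8)
o[:480,:400]=cv2.resize(T["frame"][150:290,130:247,::-1],(400,480),interpolation=cv2.INTER_CUBIC)
o[:300,400:]=cv2.resize(S["frame"][250:400,160:360,::-1],(400,300),interpolation=cv2.INTER_CUBIC)
cv2.imwrite("pics/m6.png",o)
E
```

```text
time: 17.5
tcp_pos: [0.5376, 0.1219, 0.1228]
tool_rot: [[0.015, -1.0, -0.003], [-1.0, -0.015, -0.001], [0.001, 0.003, -1.0]]
ft_force: [0.4, -0.7, -2.0]
finger_gap: 0.0393
finger_force: 29.8
time: 18.3
tcp_pos: [0.5701, 0.3687, 0.1227]
tool_rot: [[0.016, -1.0, -0.003], [-1.0, -0.016, -0.003], [0.002, 0.003, -1.0]]
ft_force: [0.4, 0.4, -1.9]
finger_gap: 0.0401
finger_force: 29.8
t 18.3 tcp [570.1 368.7 122.7] F [ 0.4  0.4 -1.9] gap 0.0401 ff 29.8
 turn [ 0.0031 -0.0025 -0.0001] shift after [-1.9 -1.7 82.7] shift before [-2.1 -2.  82.7]
```

View pics/m6.png

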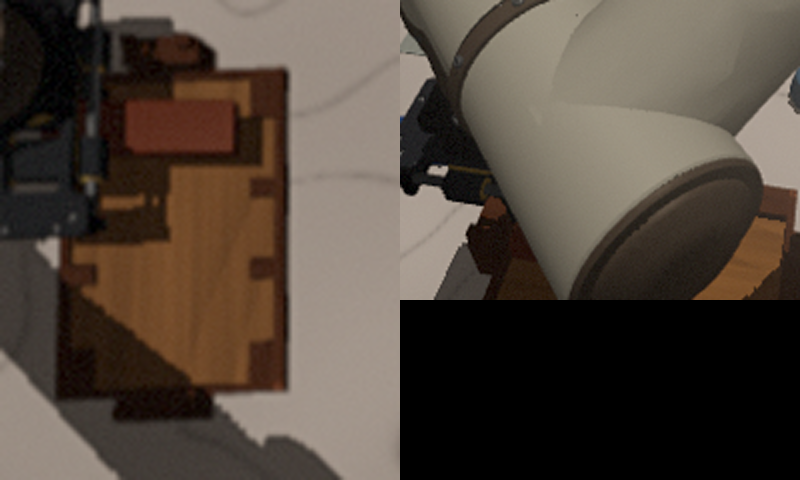

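The top crop shows the brown stone crosswise over the far bay, its free end at (235,127). The block edges at (265,90) and (265,188) sit either side of it. I'll lower it.

```bash
python3 -m crank '[[[0,0,0],[-0.0015,-0.0015,0.03],0],[[0,0,0],[0,0,0.03],0],[[0,0,0],[0,0,0.03],0],[[0,0,0],[0,0,0.008],0],[[0,0,0],[0,0,0],0]]' |tail -6
python3 - <<'E'
from h import *
plan(571.8,370.6,17,-89.1)
p=[onz(capture("top"),130+235*117/400,150+v*140/480,.136) for v in(101,153)];print(p)
E
```

```text
time: 18.9
tcp_pos: [0.5722, 0.37, 0.0256]
tool_rot: [[0.016, -1.0, -0.002], [-1.0, -0.016, -0.002], [0.002, 0.002, -1.0]]
ft_force: [0.4, -0.3, -2.5]
finger_gap: 0.0397
finger_force: 29.8
t 18.9 tcp [572.2 370.   25.6] F [ 0.4 -0.3 -2.5] gap 0.0397 ff 29.8
 turn [ 0.0022 -0.0023 -0.0001] shift after [-0.6  0.3  8.6] shift before [-0.6  0.3  8.6]
[array([0.58447192, 0.26112056, 0.136     ]), array([0.54560632, 0.26016305, 0.136     ])]
```

Run:
```python
from h import *
T=capture("top")
hs=cv2.cvtColor(T["frame"],cv2.COLOR_RGB2HSV)
print(hs[150+127*140//480,130+180*117//400], hs[150+220*140//480,130+200*117//400],hs[150+88*140//480,130+268*117//400])
m=mask(T,0,10,100,70,(155,165,220,205))
c=big(m);print(cv2.contourArea(c),cv2.boundingRect(c))
Q=np.float32([onz(T,*p[0],.0387)[:2]*1e3 for p in c]);print(cv2.minAreaRect(Q),Q.min(0),Q.max(0))
o=cv2.resize(T["frame"][155:225,140:230,::-1],None,fx=8,fy=8,interpolation=cv2.INTER_CUBIC)
cv2.imwrite("pics/m7.png",o)
```

```text
[  7 164  92] [ 13 163 108] [ 10 169  59]
344.0 (178, 185, 29, 15)
((571.4652099609375, 305.46112060546875), (76.66667175292969, 38.870784759521484), 88.92096710205078) [552.1597  267.03107] [591.5192  343.47418]
```

View pics/m7.png

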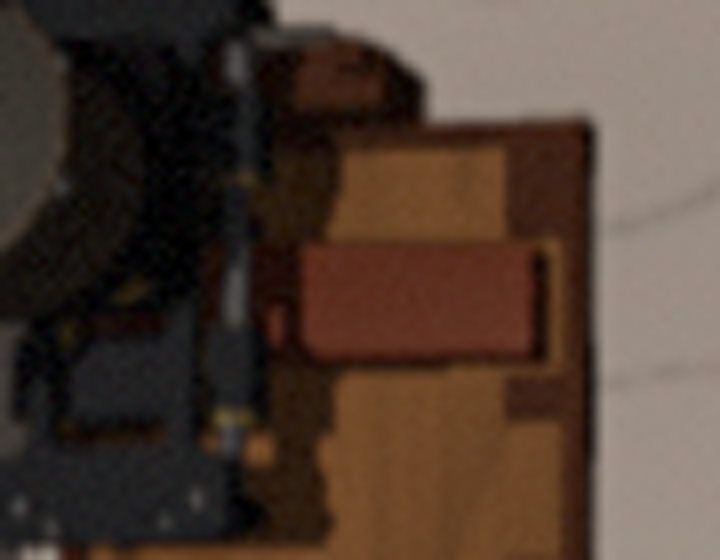

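The top crop shows the stone between the bay's blocks, at (420,300), with a clear margin on both sides once parallax is allowed for. I'll set it down.

```bash
python3 -m crank '[[[0,0,0],[-0.004,0,0.003],0],[[0,0,0],[0,0,0.002],0],[[0,0,0],[0,0,0.001],0],[[0,0,0],[0,0,0.001],0],[[0,0,0],[0,0,0],0]]' |tail -6
python3 -m crank '[[[0,0,0],[0,0,0.001],0],[[0,0,0],[0,0,0],0]]' |tail -6
```

```text
time: 19.55
tcp_pos: [0.5727, 0.3762, 0.0201]
tool_rot: [[0.017, -1.0, 0.001], [-1.0, -0.017, 0.001], [-0.001, -0.001, -1.0]]
ft_force: [-1.3, 2.8, -0.7]
finger_gap: 0.0394
finger_force: 29.9
time: 19.75
tcp_pos: [0.5727, 0.3761, 0.019]
tool_rot: [[0.017, -1.0, 0.001], [-1.0, -0.017, 0.001], [-0.001, -0.001, -1.0]]
ft_force: [-0.1, 2.4, 0.5]
finger_gap: 0.0396
finger_force: 29.9
```

```bash
python3 -m crank '[[[0,0,0],[0,0,0.001],0],[[0,0,0],[0,0,0],0]]' |tail -6
python3 -m crank '[[[0,0,0],[0,0,0.001],0],[[0,0,0],[0,0,0],0]]' |tail -6
```

```text
time: 19.95
tcp_pos: [0.5725, 0.3758, 0.0177]
tool_rot: [[0.017, -1.0, 0.0], [-1.0, -0.017, 0.0], [-0.0, -0.0, -1.0]]
ft_force: [-0.9, 1.5, 0.3]
finger_gap: 0.0399
finger_force: 29.9
time: 20.15
tcp_pos: [0.5725, 0.3758, 0.0171]
tool_rot: [[0.017, -1.0, 0.0], [-1.0, -0.017, 0.0], [-0.0, -0.0, -1.0]]
ft_force: [-2.5, 2.1, 3.2]
finger_gap: 0.0399
finger_force: 30.0
```

```bash
python3 -m crank '[[[0,0,0],[0,0,0],65],[[0,0,0],[0,0,0],65],[[0,0,0],[0,0,0],65],[[0,0,0],[0,0,0],65],[[0,0,0],[0,0,-0.01],65]]' |tail -2
python3 -m crank '[[[0,0,0],[0,0,-0.03],65],[[0,0,0],[0,0,-0.05],65],[[0,0,0],[0,0,-0.05],65],[[0,0,0],[0.05,0,-0.03],100],[[0,0,0],[0.05,0,0],100]]' >/dev/null
python3 -m crank '[[[0,0,-0.13],[0,0,0],100],[[0,0,-0.13],[0,0,0],100],[[0,0,-0.13],[0,0,0],100],[[0,0,-0.13],[0,0,0],100],[[0,0,-0.13],[0,0,0],100]]' |tail -6
python3 - <<'E'
from h import *
plan(532,131,190,0.6)
T=capture("top")
cv2.imwrite("pics/m8.png",T["frame"][:,:,::-1])
m=mask(T,98,125,90,50,(235,150,300,240));c=big(m);print(cv2.contourArea(c),cv2.boundingRect(c))
Q=np.float32([onz(T,*p[0],.0245)[:2]*1e3 for p in c]);print(cv2.minAreaRect(Q))
m=mask(T,0,10,100,70,(150,165,220,205));c=big(m);Q=np.float32([onz(T,*p[0],.030)[:2]*1e3 for p in c]);print(cv2.minAreaRect(Q))
E
```

```text
finger_gap: 0.0561
finger_force: 0.0
time: 21.65
tcp_pos: [0.5741, 0.2825, 0.1832]
tool_rot: [[0.623, -0.782, 0.001], [-0.782, -0.623, 0.0], [0.0, -0.001, -1.0]]
ft_force: [-0.2, 0.1, 0.1]
finger_gap: 0.087
finger_force: 0.0
t 21.6 tcp [574.1 282.5 183.2] F [-0.2  0.1  0.1] gap 0.087 ff 0.0
 turn [-8.000e-04 -5.000e-04 -9.091e-01] shift after [-43.7 151.1  -6.8] shift before [ 92.4 127.3  -6.9]
613.0 (250, 171, 14, 50)
((561.539794921875, 131.1480712890625), (137.0895538330078, 36.15278625488281), 0.3352801501750946)
((634.2131958007812, 256.6771545410156), (0.0, 0.0), 0.0)
```

View pics/m8.png

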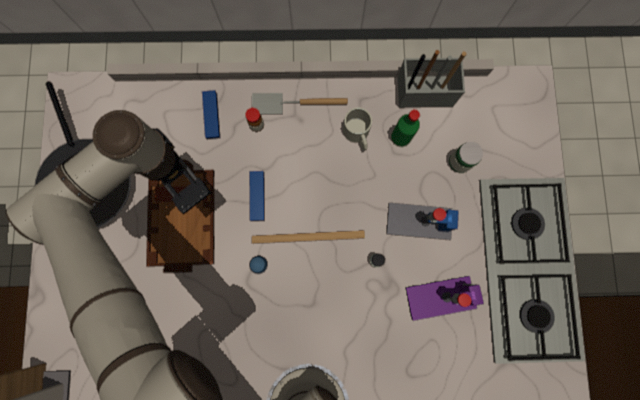

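The blue stone is still at (257,195), i.e. (561,131) mm, and everything else is unchanged. Grasping it now.

```bash
python3 -m crank '[[[0,0,-0.13],[0,0,0],100],[[0,0,-0.13],[0,0,0],100],[[0,0,-0.13],[0,0,0],100],[[0,0,-0.13],[0,0,0],100],[[0,0,-0.13],[0,0,0],100]]' >/dev/null
python3 -m crank '[[[0,0,-0.13],[0,0,0],100],[[0,0,-0.13],[0,0,0],100],[[0,0,0],[-0.014,0.05,0],100],[[0,0,0],[-0.014,0.05,0],100],[[0,0,0],[-0.015,0.05,0],100]]' >/dev/null
python3 -m crank '[[[0,0,0],[0,0,0.03],100],[[0,0,0],[0,0,0.03],100],[[0,0,0],[0,0,0],100],[[0,0,0],[0,0,0],100]]' |tail -6
python3 - <<'E'
from h import *
plan(533,131,8,0.5)
T=capture("top")
m=mask(T,98,125,90,50,(235,150,300,240));c=big(m)
Q=np.float32([onz(T,*p[0],.0245)[:2]*1e3 for p in c]);print(cv2.minAreaRect(Q))
m=mask(T,0,10,100,70,(150,165,220,205));c=big(m);Q=np.float32([onz(T,*p[0],.030)[:2]*1e3 for p in c]);print('brown',cv2.minAreaRect(Q))
E
```

```text
time: 23.1
tcp_pos: [0.5341, 0.1384, 0.1231]
tool_rot: [[1.0, 0.006, 0.001], [0.006, -1.0, -0.001], [0.001, 0.001, -1.0]]
ft_force: [0.1, 0.9, 0.8]
finger_gap: 0.0867
finger_force: 0.0
t 23.1 tcp [534.1 138.4 123.1] F [0.1 0.9 0.8] gap 0.0867 ff 0.0
 turn [ 0.0005 -0.0006 -0.0031] shift after [ -1.1   7.4 115.1] shift before [ -1.2   7.3 115.1]
((507.8992004394531, 131.14295959472656), (36.18756866455078, 24.935556411743164), 88.86358642578125)
brown ((631.39599609375, 413.5128479003906), (0.0, 0.0), 0.0)
```

```bash
python3 -m crank '[[[0,0,0],[-0.001,0.0073,0.04],100],[[0,0,0],[0,0,0.04],100],[[0,0,0],[0,0,0.02],100],[[0,0,0],[0,0,0.014],100],[[0,0,0],[0,0,0],100]]' |tail -6
python3 -m crank '[[[0,0,0],[0,0,0],0],[[0,0,0],[0,0,0],0],[[0,0,0],[0,0,0],0],[[0,0,0],[0,0,0],0],[[0,0,0],[0,0,0],0]]' >/dev/null
python3 -m crank '[[[0,0,0],[0,0,0],0],[[0,0,0],[0,0,0],0],[[0,0,0],[0,0,0],0],[[0,0,0],[0,0,0],0],[[0,0,0],[0,0,0],0]]' |tail -6
python3 -m crank '[[[0,0,0],[0,0,-0.01],0],[[0,0,0],[0,0,-0.03],0],[[0,0,0],[0,0,-0.04],0],[[0,0,0],[0,0,-0.04],0]]' |tail -6
```

```text
time: 23.65
tcp_pos: [0.5327, 0.1314, 0.0078]
tool_rot: [[1.0, 0.006, -0.001], [0.006, -1.0, -0.001], [-0.001, 0.001, -1.0]]
ft_force: [0.0, -0.7, -0.5]
finger_gap: 0.0871
finger_force: 0.0
time: 24.65
tcp_pos: [0.5327, 0.1311, 0.0084]
tool_rot: [[1.0, 0.006, 0.0], [0.006, -1.0, 0.0], [0.0, -0.0, -1.0]]
ft_force: [-0.3, 0.6, 1.0]
finger_gap: 0.0395
finger_force: 30.0
time: 25.05
tcp_pos: [0.5314, 0.1303, 0.1289]
tool_rot: [[1.0, 0.006, -0.003], [0.006, -1.0, -0.001], [-0.003, 0.001, -1.0]]
ft_force: [1.3, 0.5, -3.8]
finger_gap: 0.0395
finger_force: 30.0
```

```bash
python3 -m crank '[[[0,0,0.1417],[0,0,0],0],[[0,0,0.1417],[0,0,0],0],[[0,0,0.1417],[0,0,0],0],[[0,0,0.1417],[0,0,0],0],[[0,0,0.1417],[0,0,0],0]]' >/dev/null
python3 -m crank '[[[0,0,0.1417],[0,0,0],0],[[0,0,0.1417],[0,0,0],0],[[0,0,0.1417],[0,0,0],0],[[0,0,0.1417],[0,0,0],0],[[0,0,0.1417],[0,0,0],0]]' >/dev/null
python3 -m crank '[[[0,0,0.1417],[0,0,0],0],[[0,0,0.1417],[0,0,0],0],[[0,0,0],[0,0,0],0]]' |tail -6
python3 - <<'E'
from h import *
plan(501.8,-164.8,40,-97)
E
```

```text
time: 26.35
tcp_pos: [0.5319, 0.1306, 0.128]
tool_rot: [[-0.123, -0.992, -0.001], [-0.992, 0.123, -0.0], [0.0, 0.001, -1.0]]
ft_force: [0.2, -0.1, -3.3]
finger_gap: 0.0399
finger_force: 30.0
t 26.4 tcp [531.9 130.6 128. ] F [ 0.2 -0.1 -3.3] gap 0.0399 ff 30.0
 turn [ 0.0014 -0.0004 -0.0016] shift after [296.9  -6.2  88. ] shift before [296.9  -6.8  88.1]
```

```bash
python3 -m crank '[[[0,0,0],[0.049,-0.001,0],0],[[0,0,0],[0.049,-0.001,0],0],[[0,0,0],[0.049,-0.001,0],0],[[0,0,0],[0.049,-0.001,0],0],[[0,0,0],[0.05,-0.001,0],0]]' >/dev/null
python3 -m crank '[[[0,0,0],[0.05,-0.001,0],0],[[0,0,0],[0,0,0.03],0],[[0,0,0],[0,0,0.03],0],[[0,0,0],[0,0,0.025],0],[[0,0,0],[0,0,0],0]]' >/dev/null
python3 -m crank '[[[0,0,0],[0,0,0],0],[[0,0,0],[0,0,0],0]]' |tail -6
python3 - <<'E'
from h import *
plan(490.8,-254.1,25,-97)
E
```

```text
time: 27.55
tcp_pos: [0.5035, -0.1635, 0.0449]
tool_rot: [[-0.121, -0.993, 0.003], [-0.993, 0.121, -0.0], [0.0, -0.003, -1.0]]
ft_force: [0.1, -0.3, -3.5]
finger_gap: 0.0399
finger_force: 30.0
t 27.6 tcp [ 503.5 -163.5   44.9] F [ 0.1 -0.3 -3.5] gap 0.0399 ff 30.0
 turn [-0.0031 -0.0001  0.0006] shift after [91.5  1.6 19.9] shift before [91.5  1.7 19.9]
```

```bash
python3 -m crank '[[[0,0,0],[0,0.0016,0.01],0],[[0,0,0],[0,0,0.01],0],[[0,0,0],[0.02,0,0],0],[[0,0,0],[0.025,0,0],0],[[0,0,0],[0.025,0,0],0]]' >/dev/null
python3 -m crank '[[[0,0,0],[0.0215,0,0],0],[[0,0,0],[0,0,0],0],[[0,0,0],[0,0,0.001],0],[[0,0,0],[0,0,0.001],0],[[0,0,0],[0,0,0],0]]' |tail -6
python3 -m crank '[[[0,0,0],[0,0,0.001],0],[[0,0,0],[0,0,0.001],0],[[0,0,0],[0,0,0],0]]' |tail -6
```

```text
time: 28.55
tcp_pos: [0.4892, -0.2533, 0.021]
tool_rot: [[-0.122, -0.993, -0.001], [-0.993, 0.122, 0.0], [-0.0, 0.001, -1.0]]
ft_force: [0.1, 0.0, -3.8]
finger_gap: 0.0397
finger_force: 30.0
time: 28.85
tcp_pos: [0.4895, -0.2534, 0.0204]
tool_rot: [[-0.122, -0.993, 0.0], [-0.993, 0.122, 0.0], [-0.0, -0.0, -1.0]]
ft_force: [-1.7, 3.2, 4.3]
finger_gap: 0.0398
finger_force: 30.0
```

Contact. I'll release and go to the knob. The 25 mm stone should stop the foot about 27 mm down, so half knob travel puts the tip near z 130.

```bash
python3 -m crank '[[[0,0,0],[0,0,0],75],[[0,0,0],[0,0,0],75],[[0,0,0],[0,0,0],75],[[0,0,0],[0,0,0],75],[[0,0,0],[0,0,0],75]]' |tail -2
python3 -m crank '[[[0,0,0],[0,0,-0.02],75],[[0,0,0],[0,0,-0.04],75],[[0,0,0],[0,0,-0.05],0],[[0,0,0],[0,0,-0.05],0],[[0,0,0],[0,0,-0.03],0]]' >/dev/null
python3 -m crank '[[[0,0,0],[0,0,0],0],[[0,0,0],[0,0,0],0],[[0,0,0],[0,0,0],0],[[0,0,0],[0,0,0],0],[[0,0,0],[0,0,0],0]]' |tail -6
python3 - <<'E'
from h import *
plan(481,-334,180,-97)
S=capture("side")
cv2.imwrite("pics/m9.png",cv2.resize(S["frame"][110:200,290:390,::-1],None,fx=5,fy=5,interpolation=cv2.INTER_CUBIC))
E
```

```text
finger_gap: 0.0641
finger_force: 0.0
time: 30.35
tcp_pos: [0.4888, -0.254, 0.2079]
tool_rot: [[-0.123, -0.992, -0.003], [-0.992, 0.123, 0.001], [-0.0, 0.003, -1.0]]
ft_force: [-0.0, -0.2, -0.9]
finger_gap: 0.0094
finger_force: 0.0
t 30.4 tcp [ 488.8 -254.   207.9] F [-0.  -0.2 -0.9] gap 0.0094 ff 0.0
 turn [ 0.0027  0.0002 -0.0013] shift after [80.4 -2.  27.9] shift before [80.4 -2.2 27.9]
```

View pics/m9.png

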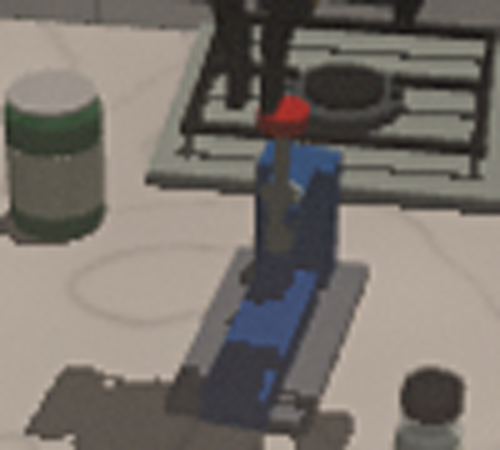

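The blue stone lies along the bed under the foot, which is at (280,250). Now the press.

```bash
python3 -m crank '[[[0,0,0],[0.04,-0.001,0],0],[[0,0,0],[0.0405,-0.001,0],0],[[0,0,0],[0,0,0.02],0],[[0,0,0],[0,0,0.008],0],[[0,0,0],[0,0,0],0]]' |tail -6
python3 -m crank '[[[0,0,0],[0,0,0.01],0],[[0,0,0],[0,0,0.005],0],[[0,0,0],[0,0,0.005],0],[[0,0,0],[0,0,0.005],0],[[0,0,0],[0,0,0],0]]' |tail -6
python3 -m crank '[[[0,0,0],[0,0,0.005],0],[[0,0,0],[0,0,0.005],0],[[0,0,0],[0,0,0.005],0],[[0,0,0],[0,0,0.002],0],[[0,0,0],[0,0,0],0]]' |tail -6
```

```text
time: 30.9
tcp_pos: [0.4803, -0.3336, 0.1793]
tool_rot: [[-0.123, -0.992, -0.004], [-0.992, 0.123, 0.002], [-0.001, 0.004, -1.0]]
ft_force: [0.1, 0.6, 0.1]
finger_gap: 0.0003
finger_force: 0.0
time: 31.4
tcp_pos: [0.4816, -0.3338, 0.1561]
tool_rot: [[-0.123, -0.992, 0.0], [-0.992, 0.123, 0.0], [-0.0, -0.0, -1.0]]
ft_force: [-0.6, 2.5, 2.8]
finger_gap: 0.0003
finger_force: 1.1
time: 31.9
tcp_pos: [0.4818, -0.3343, 0.139]
tool_rot: [[-0.123, -0.992, 0.001], [-0.992, 0.123, -0.0], [0.0, -0.001, -1.0]]
ft_force: [0.7, 2.5, 2.4]
finger_gap: 0.0004
finger_force: 1.5
```

```bash
python3 -m crank '[[[0,0,0],[0,0,0.002],0],[[0,0,0],[0,0,0.001],0],[[0,0,0],[0,0,0.001],0],[[0,0,0],[0,0,0.001],0],[[0,0,0],[0,0,0],0]]' |tail -6
python3 -m crank '[[[0,0,0],[0,0,0.001],0],[[0,0,0],[0,0,0.001],0],[[0,0,0],[0,0,0.001],0],[[0,0,0],[0,0,0],0],[[0,0,0],[0,0,0],0]]' |tail -6
```

```text
time: 32.4
tcp_pos: [0.4818, -0.3343, 0.1349]
tool_rot: [[-0.123, -0.992, 0.001], [-0.992, 0.123, -0.001], [0.0, -0.001, -1.0]]
ft_force: [0.6, 2.0, 6.2]
finger_gap: 0.0004
finger_force: 3.0
time: 32.9
tcp_pos: [0.4818, -0.3343, 0.1324]
tool_rot: [[-0.123, -0.992, 0.001], [-0.992, 0.123, -0.001], [0.001, -0.001, -1.0]]
ft_force: [1.0, 3.2, 7.2]
finger_gap: 0.0008
finger_force: 3.6
```

```bash
python3 -m crank '[[[0,0,0],[0,0,0.001],0],[[0,0,0],[0,0,0.001],0],[[0,0,0],[0,0,0],0],[[0,0,0],[0,0,0],0],[[0,0,0],[0,0,0],0]]' |tail -6
python3 -m crank '[[[0,0,0],[0,0,0],0],[[0,0,0],[0,0,0],0],[[0,0,0],[0,0,0],0],[[0,0,0],[0,0,0],0],[[0,0,0],[0,0,0],0]]' |tail -6
python3 -m crank '[[[0,0,0],[0,0,0],0],[[0,0,0],[0,0,0],0],[[0,0,0],[0,0,0],0]]' |tail -3
python3 -m crank '[[[0,0,0],[0,0,-0.005],0],[[0,0,0],[0,0,-0.01],0],[[0,0,0],[0,0,-0.01],0],[[0,0,0],[0,0,-0.02],0],[[0,0,0],[0,0,-0.02],0]]' >/dev/null
python3 -m crank '[[[0,0,0],[-0.027,0,-0.01],75],[[0,0,0],[-0.027,0,0],75],[[0,0,0],[-0.026,0,0],75],[[0,0,0],[0,0,0],75],[[0,0,0],[0,0,0],75]]' |tail -6
python3 - <<'E'
from h import *
plan(490.5,-254.1,20,-97)
E
```

```text
time: 33.4
tcp_pos: [0.4818, -0.3343, 0.1306]
tool_rot: [[-0.123, -0.992, 0.001], [-0.992, 0.123, -0.001], [0.001, -0.001, -1.0]]
ft_force: [0.3, 3.9, 8.0]
finger_gap: 0.0005
finger_force: 4.1
time: 33.9
tcp_pos: [0.4818, -0.3343, 0.1306]
tool_rot: [[-0.123, -0.992, 0.001], [-0.992, 0.123, -0.001], [0.001, -0.001, -1.0]]
ft_force: [0.1, 3.8, 8.8]
finger_gap: 0.0002
finger_force: 4.1
ft_force: [0.4, 3.3, 8.2]
finger_gap: 0.0004
finger_force: 4.1
time: 35.2
tcp_pos: [0.4906, -0.2547, 0.2041]
tool_rot: [[-0.122, -0.992, -0.001], [-0.992, 0.122, 0.0], [0.0, 0.001, -1.0]]
ft_force: [-0.8, -0.6, 0.0]
finger_gap: 0.0323
finger_force: 0.0
t 35.2 tcp [ 490.6 -254.7  204.1] F [-0.8 -0.6  0. ] gap 0.0323 ff 0.0
 turn [ 0.0015 -0.0002 -0.0004] shift after [ -0.6   0.2 184.1] shift before [-6.000e-01 -1.000e-01  1.841e+02]
```

The blue stone is gauged. Now I'll pick it up again and draw it out.

```bash
python3 -m crank '[[[0,0,0],[-0.001,0,0.04],75],[[0,0,0],[0,0,0.04],75],[[0,0,0],[0,0,0.04],75],[[0,0,0],[0,0,0.03],75],[[0,0,0],[0,0,0.01],75]]' >/dev/null
python3 -m crank '[[[0,0,0],[0,0,0.01],75],[[0,0,0],[0,0,0.01],75],[[0,0,0],[0,0,0.004],75],[[0,0,0],[0,0,0],75]]' |tail -6
python3 -m crank '[[[0,0,0],[0,0,0],0],[[0,0,0],[0,0,0],0],[[0,0,0],[0,0,0],0],[[0,0,0],[0,0,0],0],[[0,0,0],[0,0,0],0]]'>/dev/null
python3 -m crank '[[[0,0,0],[0,0,0],0],[[0,0,0],[0,0,0],0],[[0,0,0],[0,0,0],0]]'|tail -6
python3 -m crank '[[[0,0,0],[0,0,-0.004],0],[[0,0,0],[-0.02,0,0],0],[[0,0,0],[-0.03,0,0],0],[[0,0,0],[-0.03,0,0],0],[[0,0,0],[-0.03,0,0],0]]' |tail -6
python3 -m crank '[[[0,0,0],[-0.02,0,-0.03],0],[[0,0,-0.05],[0,0,-0.04],0],[[0,0,-0.05],[0,0,-0.03],0],[[0,0,-0.039],[0,0,0],0],[[0,0,0],[0,0,0],0]]' |tail -6
python3 - <<'E'
from h import *
plan(439.8,367.5,120,-89.1)
T=capture("top")
m=mask(T,0,10,100,70,(145,160,220,210));c=big(m);Q=np.float32([onz(T,*p[0],.030)[:2]*1e3 for p in c]);print('brown',cv2.minAreaRect(Q),cv2.contourArea(c))
E
```

```text
time: 36.1
tcp_pos: [0.4916, -0.254, 0.0205]
tool_rot: [[-0.123, -0.992, 0.0], [-0.992, 0.123, -0.0], [0.0, -0.0, -1.0]]
ft_force: [0.5, 0.1, -0.6]
finger_gap: 0.0652
finger_force: 0.0
time: 36.9
tcp_pos: [0.4913, -0.2538, 0.0202]
tool_rot: [[-0.123, -0.992, -0.0], [-0.992, 0.123, 0.0], [-0.0, 0.0, -1.0]]
ft_force: [0.6, -0.0, -0.2]
finger_gap: 0.0089
finger_force: 0.0
time: 37.4
tcp_pos: [0.5051, -0.1437, 0.0246]
tool_rot: [[-0.124, -0.992, 0.001], [-0.992, 0.124, -0.0], [-0.0, -0.001, -1.0]]
ft_force: [0.5, 0.5, 0.2]
finger_gap: 0.0002
finger_force: 0.0
time: 37.9
tcp_pos: [0.5078, -0.1246, 0.1257]
tool_rot: [[0.016, -1.0, 0.003], [-1.0, -0.016, 0.0], [-0.0, -0.003, -1.0]]
ft_force: [-0.7, 0.5, -1.0]
finger_gap: 0.0003
finger_force: 0.0
t 37.9 tcp [ 507.8 -124.6  125.7] F [-0.7  0.5 -1. ] gap 0.0003 ff 0.0
 turn [-0.0027  0.0003 -0.    ] shift after [-493.1   60.2    5.7] shift before [-493.1   60.3    5.6]
brown ((570.9977416992188, 341.78802490234375), (138.62979125976562, 39.10295104980469), 88.91866302490234) 628.5
```

The fingers closed on nothing, so the blue stone must have moved. Brown is well placed at (571,342). I'll look for blue.

Run:
```python
from h import *
T=capture("top");S=capture("side")
o=np.zeros((560,800,3),np.uint8)
o[:,:400]=cv2.resize(T["frame"][150:290,360:460,::-1],(400,560),interpolation=cv2.INTER_CUBIC)
o[:,400:]=cv2.resize(S["frame"][90:230,290:390,::-1],(400,560),interpolation=cv2.INTER_CUBIC)
cv2.imwrite("pics/m10.png",o)
```

```text
(no output)
```

View pics/m10.png

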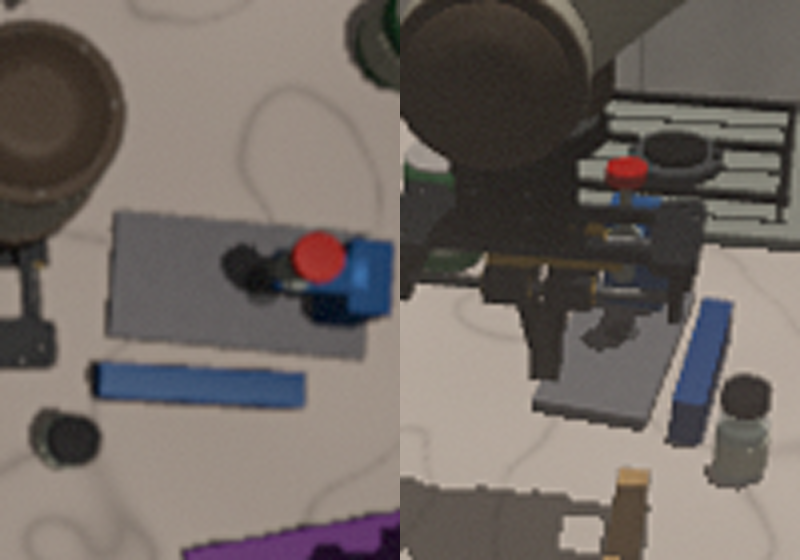

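The blue stone was knocked off the bed. It now stands on its edge on the worktop beside the gauge, at about (410,246) in the top view, showing a narrow top. I'll measure it. I plan to grip it across its 25 mm width, tilt it past balance in open space and let it lie flat.

Run:
```python
from h import *
T=capture("top");S=capture("side")
t=[(360+x/4,150+y/4) for x,y in[(100,363),(304,374),(303,407),(97,397)]]
s=[(290+x/4,90+y/4) for x,y in[(272,402),(305,299),(333,304),(302,410)]]
# top view order: near-farx... match: t0(+x,+y end) t1(+x,-y) t2(-x,-y) t3(-x,+y)
for a,b in zip(t,s): print(*[np.round(v*1e3,1) for v in tri(T,a,S,b)])
z=.040
m=mask(T,95,125,80,60,(378,236,442,256));c=big(m);Q=np.float32([onz(T,*p[0],z)[:2]*1e3 for p in c]);print(cv2.minAreaRect(Q),cv2.contourArea(c))
P=np.array([onz(T,*a,z)*1e3 for a in t]);print(P.round(1),P.mean(0))
d=(P[0]+P[3]-P[1]-P[2])/2;print(np.linalg.norm(d),np.degrees(np.arctan2(d[1],d[0])))
print('pepper',onz(T,375+1,258,.0375))
plan(400,-280,125,-97)
```

```text
[ 429.1 -217.5   36.9] 3.0
[ 418.1 -355.5   37.2] 1.8
[ 395.8 -353.7   36.1] 1.5
[ 406.6 -214.8   34.4] 3.5
((411.62542724609375, -283.8440856933594), (135.560791015625, 22.492021560668945), 85.78884887695312) 369.5
[[ 427.4 -217.    40. ]
 [ 417.  -354.7   40. ]
 [ 394.9 -352.7   40. ]
 [ 404.6 -214.    40. ]] [ 410.97483521 -284.600624     40.        ]
138.5512392122469 85.8639190160206
pepper [ 0.38180731 -0.19113542  0.0375    ]
t 38.1 tcp [ 506.8 -124.9  123.4] F [-0.5 -0.6  0.5] gap 0.0002 ff 0.0
 turn [ 0.002  -0.0002  0.1371] shift after [166.9  87.1  -1.6] shift before [153.4 109.1  -1.3]
```

```bash
python3 -m crank '[[[0,0,0.089],[0,0,0],80],[[0,0,0],[0.0346,0.021,0],80],[[0,0,0],[0.0346,0.021,0],80],[[0,0,0],[0.0346,0.021,0],80],[[0,0,0],[0.0346,0.021,0],80]]' >/dev/null
python3 -m crank '[[[0,0,0],[0,0,0],80],[[0,0,0],[0,0,0],80],[[0,0,0],[0,0,0],80],[[0,0,0],[0,0,0],80]]' |tail -6
python3 - <<'E'
from h import *
plan(413,-256.6,20,-94.2)
E
```

```text
time: 39.05
tcp_pos: [0.4141, -0.256, 0.1241]
tool_rot: [[-0.072, -0.997, -0.0], [-0.997, 0.072, 0.0], [-0.0, 0.0, -1.0]]
ft_force: [0.7, 0.7, 0.4]
finger_gap: 0.0637
finger_force: 0.0
t 39.0 tcp [ 414.1 -256.   124.1] F [0.7 0.7 0.4] gap 0.0637 ff 0.0
 turn [0.0002 0.     0.0013] shift after [  0.7   1.  104.1] shift before [  0.7   1.  104.1]
```

```bash
python3 -m crank '[[[0,0,0],[0.0005,0.001,0.03],80],[[0,0,0],[0,0,0.03],80],[[0,0,0],[0,0,0.03],80],[[0,0,0],[0,0,0.014],80],[[0,0,0],[0,0,0],80]]' |tail -6
python3 -m crank '[[[0,0,0],[0,0,0],0],[[0,0,0],[0,0,0],0],[[0,0,0],[0,0,0],0],[[0,0,0],[0,0,0],0],[[0,0,0],[0,0,0],0]]' >/dev/null
python3 -m crank '[[[0,0,0],[0,0,0],0],[[0,0,0],[0,0,0],0],[[0,0,0],[0,0,0],0],[[0,0,0],[0,0,0],0],[[0,0,0],[0,0,0],0]]' |tail -6
python3 -m crank '[[[0,0,0],[0,0,-0.01],0],[[0,0,0],[0,0,-0.03],0],[[0,0,0],[0,0,-0.04],0],[[0,0,0],[0,0,-0.04],0],[[0,0,0],[0,0,0],0]]' |tail -6
python3 - <<'E'
from h import *
plan(600,-40,140,-90)
E
```

```text
time: 39.55
tcp_pos: [0.4114, -0.256, 0.0182]
tool_rot: [[-0.072, -0.997, -0.005], [-0.997, 0.072, 0.001], [-0.001, 0.005, -1.0]]
ft_force: [0.3, 0.4, -0.1]
finger_gap: 0.0698
finger_force: 0.0
time: 40.55
tcp_pos: [0.4138, -0.2575, 0.0208]
tool_rot: [[-0.073, -0.997, 0.003], [-0.997, 0.073, -0.001], [0.001, -0.003, -1.0]]
ft_force: [4.7, 0.5, 2.2]
finger_gap: 0.025
finger_force: 30.0
time: 41.05
tcp_pos: [0.4139, -0.2579, 0.145]
tool_rot: [[-0.073, -0.997, 0.007], [-0.997, 0.073, -0.003], [0.002, -0.007, -1.0]]
ft_force: [1.7, -0.1, -2.7]
finger_gap: 0.0246
finger_force: 29.9
t 41.0 tcp [ 413.9 -257.9  145. ] F [ 1.7 -0.1 -2.7] gap 0.0246 ff 29.9
 turn [-0.0074 -0.0024 -0.0729] shift after [-217.9 -186.1    5. ] shift before [-230.9 -169.7    5.8]
```

```bash
python3 -m crank '[[[0,0,-0.073],[0,0,0],0],[[0,0,0],[-0.049,0,0],0],[[0,0,0],[-0.049,0,0],0],[[0,0,0],[-0.03,-0.038,0],0],[[0,0,0],[-0.03,-0.038,0],0]]' >/dev/null
python3 -m crank '[[[0,0,0],[-0.03,-0.038,0],0],[[0,0,0],[-0.03,-0.038,0],0],[[0,0,0],[0,-0.034,0],0],[[0,0,0],[0,0,0],0],[[0,0,0],[0,0,0],0]]' |tail -6
python3 -m crank '[[[0.1,0,0],[0,0,0],0],[[0.1,0,0],[0,0,0],0],[[0,0,0],[0,0,0],0]]' |tail -6
```

```text
time: 42.05
tcp_pos: [0.596, -0.0393, 0.1375]
tool_rot: [[-0.001, -1.0, -0.008], [-1.0, 0.001, -0.0], [0.0, 0.008, -1.0]]
ft_force: [-0.4, 0.6, -3.6]
finger_gap: 0.0249
finger_force: 30.0
time: 42.35
tcp_pos: [0.5911, -0.0408, 0.1376]
tool_rot: [[-0.002, -0.982, 0.189], [-1.0, 0.002, -0.001], [0.001, -0.189, -0.982]]
ft_force: [-1.8, -0.2, -4.1]
finger_gap: 0.0246
finger_force: 30.0
```

```bash
python3 -m crank '[[[0.1,0,0],[0,0,0],0],[[0.1,0,0],[0,0,0],0],[[0.1,0,0],[0,0,0],0],[[0.1,0,0],[0,0,0],0],[[0.1,0,0],[0,0,0],0]]' |tail -6
python3 -m crank '[[[0,0,0],[0,0,0],0],[[0,0,0],[0,0,0],0]]' |tail -6
python3 - <<'E'
from h import *
o=get_obs();print(o["joints"].__repr__())
M=np.array(o["tool_rot"]);p=np.array(o["tcp_pos"])
# lower stone edge: ~20.5mm beyond TCP along tool z, +-12.5 along tool y
print("low edge z",[(p+M@np.array([0,s*.0125,.0205]))[2].round(4) for s in(1,-1)],"world -z in tool",(M.T@[0,0,-1]).round(3))
print("body corner z",[(p+M@np.array([0,s*.095,-.070]))[2].round(4) for s in(1,-1)])
E
```

```text
time: 42.85
tcp_pos: [0.6081, -0.0658, 0.1838]
tool_rot: [[0.026, -0.834, 0.552], [-0.999, -0.002, 0.043], [-0.035, -0.552, -0.833]]
ft_force: [-1.2, -1.9, -3.3]
finger_gap: 0.0248
finger_force: 30.0
time: 43.05
tcp_pos: [0.6117, -0.0644, 0.1864]
tool_rot: [[0.023, -0.831, 0.556], [-0.999, 0.002, 0.045], [-0.038, -0.557, -0.83]]
ft_force: [-0.7, -0.2, -4.0]
finger_gap: 0.025
finger_force: 30.0
array([  9.77845552,  10.07135828, -37.21209884,  18.15941154,
        -9.35016858, -26.15397809])
low edge z [np.float64(0.1624), np.float64(0.1764)] world -z in tool [0.038 0.557 0.83 ]
body corner z [np.float64(0.1916), np.float64(0.2974)]
```

The outward tilt hits the J5 limit. I'll untilt and tilt the other way (inward), where J5 has room.

```bash
python3 -m crank '[[[-0.1,0,0],[0,0,0],0],[[-0.1,0,0],[0,0,0],0],[[-0.1,0,0],[0,0,0],0],[[-0.1,0,0],[0,0,0],0],[[-0.1,0,0],[0,0,0],0]]' >/dev/null
python3 -m crank '[[[0,0,0],[0,0,0],0],[[0,0,0],[0,0,0],0]]' |tail -6
python3 - <<'E'
from h import *
print(get_obs()["joints"])
plan(550,-20,150,-90)
E
```

```text
time: 43.75
tcp_pos: [0.6117, -0.0641, 0.1846]
tool_rot: [[0.024, -0.996, 0.091], [-0.999, -0.02, 0.039], [-0.037, -0.092, -0.995]]
ft_force: [-0.2, -0.3, -2.9]
finger_gap: 0.0247
finger_force: 30.0
[  8.31011073  20.27466516  -7.49855177  -1.77122055 -56.74816702
  -6.1344953 ]
t 43.8 tcp [611.7 -64.1 184.6] F [-0.2 -0.3 -2.9] gap 0.0247 ff 30.0
 turn [-0.0915  0.0385  0.0222] shift after [-44.1  61.7  34.6] shift before [-44.2  63.7  30.6]
```

```bash
python3 -m crank '[[[-0.0915,0.0385,0.0222],[0,0,0],0],[[0,0,0],[-0.022,0.031,0],0],[[0,0,0],[-0.022,0.031,0],0],[[-0.1,0,0],[0,0,0],0],[[-0.1,0,0],[0,0,0],0]]' |tail -6
python3 -m crank '[[[-0.1,0,0],[0,0,0],0],[[-0.1,0,0],[0,0,0],0],[[-0.1,0,0],[0,0,0],0],[[-0.1,0,0],[0,0,0],0],[[-0.1,0,0],[0,0,0],0]]' |tail -6
python3 -m crank '[[[0,0,0],[0,0,0],0],[[0,0,0],[0,0,0],0]]' >/dev/null
python3 - <<'E'
from h import *
o=get_obs();print(np.round(o["joints"],1),o["tcp_pos"],o["tool_rot"])
M=np.array(o["tool_rot"]);p=np.array(o["tcp_pos"])
print("low edge z",[(p+M@np.array([0,s*.0125,.0205]))[2].round(4) for s in(1,-1)],"world -z in tool",(M.T@[0,0,-1]).round(3))
print("body corner z",[(p+M@np.array([0,s*.095,-.070]))[2].round(4) for s in(1,-1)])
E
```

```text
time: 44.25
tcp_pos: [0.5468, -0.0198, 0.1868]
tool_rot: [[0.003, -0.98, -0.2], [-1.0, -0.003, -0.001], [0.0, 0.2, -0.98]]
ft_force: [0.9, 1.0, -2.8]
finger_gap: 0.0244
finger_force: 30.0
time: 44.75
tcp_pos: [0.55, -0.0201, 0.1861]
tool_rot: [[0.0, -0.766, -0.643], [-1.0, -0.0, -0.0], [0.0, 0.643, -0.766]]
ft_force: [0.2, 0.2, -3.8]
finger_gap: 0.0243
finger_force: 30.0
[  10.7   38.2   15.1   -7.1 -106.1  -10.2] [ 0.54975396 -0.02010845  0.18525482] [[ 4.30794324e-04 -7.67106573e-01 -6.41519540e-01]
 [-9.99999897e-01 -4.20128828e-04 -1.69146359e-04]
 [-1.39767569e-04  6.41519547e-01 -7.67106675e-01]]
low edge z [np.float64(0.1775), np.float64(0.1615)] world -z in tool [ 0.    -0.642  0.767]
body corner z [np.float64(0.2999), np.float64(0.178)]
```

```bash
python3 -m crank '[[[0,0,0],[0,-0.0193,0.023],0],[[0,0,0],[0,-0.0193,0.023],0],[[0,0,0],[0,-0.0193,0.023],0],[[0,0,0],[0,-0.0193,0.023],0],[[0,0,0],[0,-0.0193,0.023],0]]' |tail -6
python3 -m crank '[[[0,0,0],[0,0,0],0],[[0,0,0],[0,-0.0013,0.0015],0],[[0,0,0],[0,-0.0013,0.0015],0],[[0,0,0],[0,0,0],0]]' |tail -6
python3 - <<'E'
from h import *
o=get_obs()
M=np.array(o["tool_rot"]);p=np.array(o["tcp_pos"])
print("low edge z",(p+M@np.array([0,-.0125,.0205]))[2].round(4))
E
```

```text
time: 45.45
tcp_pos: [0.5504, -0.0198, 0.0368]
tool_rot: [[0.001, -0.77, -0.638], [-1.0, -0.002, -0.0], [-0.001, 0.638, -0.77]]
ft_force: [1.1, 0.1, -2.7]
finger_gap: 0.0249
finger_force: 30.0
time: 45.85
tcp_pos: [0.551, -0.0196, 0.0338]
tool_rot: [[0.001, -0.769, -0.64], [-1.0, -0.002, 0.001], [-0.002, 0.64, -0.769]]
ft_force: [0.7, 0.3, -3.1]
finger_gap: 0.0249
finger_force: 30.0
low edge z 0.0101
```

```bash
python3 -m crank '[[[0,0,0],[0,-0.0019,0.0023],0],[[0,0,0],[0,-0.0019,0.0023],0],[[0,0,0],[0,0,0],0]]' |tail -6
python3 -m crank '[[[0,0,0],[0,-0.0013,0.0015],0],[[0,0,0],[0,0,0],0]]' |tail -6
```

```text
time: 46.15
tcp_pos: [0.5498, -0.0197, 0.0258]
tool_rot: [[0.0, -0.766, -0.643], [-1.0, -0.001, 0.001], [-0.001, 0.643, -0.766]]
ft_force: [-0.2, -0.3, -2.7]
finger_gap: 0.0245
finger_force: 30.0
time: 46.35
tcp_pos: [0.5501, -0.0198, 0.0243]
tool_rot: [[0.001, -0.766, -0.643], [-1.0, -0.001, 0.0], [-0.001, 0.643, -0.766]]
ft_force: [0.6, 0.6, -3.0]
finger_gap: 0.0249
finger_force: 30.0
```

```bash
python3 -m crank '[[[0,0,0],[0,-0.0007,0.0008],0],[[0,0,0],[0,0,0],0]]' |tail -6
```

```text
time: 46.55
tcp_pos: [0.5501, -0.0197, 0.0239]
tool_rot: [[0.001, -0.766, -0.643], [-1.0, -0.001, 0.0], [-0.001, 0.643, -0.766]]
ft_force: [-0.6, 1.5, 3.4]
finger_gap: 0.0247
finger_force: 30.0
```

Edge contact. I'll open only slightly, since the lower finger is close to the worktop, then back off along the tool axis.

```bash
python3 -m crank '[[[0,0,0],[0,0,0],38],[[0,0,0],[0,0,0],38],[[0,0,0],[0,0,0],38],[[0,0,0],[0,0,0],38]]' |tail -6
python3 -m crank '[[[0,0,0],[0,0,-0.005],38],[[0,0,0],[0,0,-0.01],38],[[0,0,0],[0,0,-0.01],38],[[0,0,0],[0,0,-0.01],38],[[0,0,0],[0,0,-0.01],38]]' |tail -6
python3 -m crank '[[[0,0,0],[0,0,-0.02],38],[[0,0,0],[0,0,-0.04],38],[[0,0,0],[0,0,-0.04],38],[[0,0,0],[0,0,-0.04],38],[[0,0,0],[0,0,0],38]]' |tail -6
python3 - <<'E'
from h import *
T=capture("top");S=capture("side")
o=np.zeros((480,800,3),np.uint8)
o[:,:400]=cv2.resize(T["frame"][130:250,270:370,::-1],(400,480),interpolation=cv2.INTER_CUBIC)
o[:,400:]=cv2.resize(S["frame"][170:290,250:350,::-1],(400,480),interpolation=cv2.INTER_CUBIC)
cv2.imwrite("pics/m11.png",o)
m=mask(T,98,125,80,50,(260,130,400,260));c=big(m);Q=np.float32([onz(T,*p[0],.0245)[:2]*1e3 for p in c]);print(cv2.minAreaRect(Q),cv2.contourArea(c))
E
```

```text
time: 46.95
tcp_pos: [0.5502, -0.0198, 0.023]
tool_rot: [[0.001, -0.766, -0.642], [-1.0, -0.001, 0.001], [-0.001, 0.642, -0.766]]
ft_force: [0.1, -0.6, 0.1]
finger_gap: 0.033
finger_force: 0.3
time: 47.45
tcp_pos: [0.5798, -0.0197, 0.0586]
tool_rot: [[0.001, -0.767, -0.642], [-1.0, -0.001, 0.001], [-0.001, 0.642, -0.767]]
ft_force: [0.6, 0.4, 0.2]
finger_gap: 0.0328
finger_force: 0.0
time: 47.95
tcp_pos: [0.6729, -0.0203, 0.1692]
tool_rot: [[0.001, -0.774, -0.634], [-1.0, -0.001, 0.0], [-0.001, 0.634, -0.774]]
ft_force: [0.1, -0.2, 0.3]
finger_gap: 0.0333
finger_force: 0.0
((564.5696411132812, -47.41929626464844), (37.96681213378906, 134.3927001953125), 0.6475623250007629) 600.0
```

View pics/m11.png

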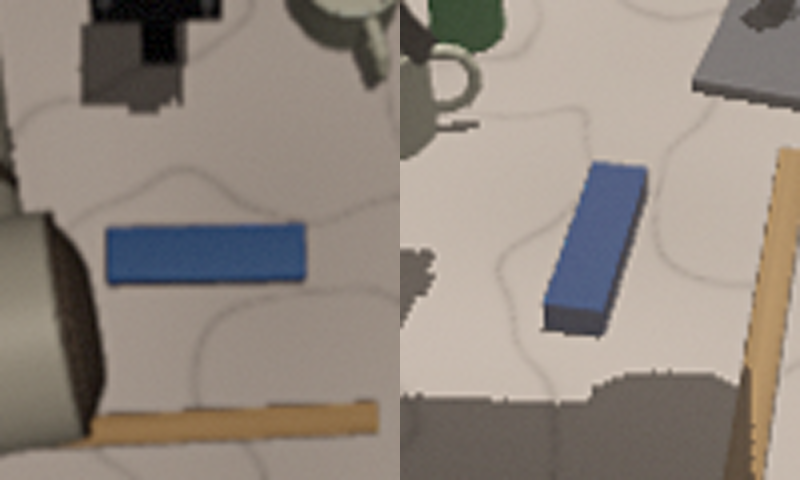

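The blue stone now lies flat, long side along y, at (564.6,-47.4). Levelling the tool and gripping it at its middle.

```bash
python3 -m crank '[[[0.1,0,0],[0,0,-0.005],100],[[0.1,0,0],[0,0,-0.005],100],[[0.1,0,0],[0,0,0],100],[[0.1,0,0],[0,0,0],100],[[0.1,0,0],[0,0,0],100]]' >/dev/null
python3 -m crank '[[[0.1,0,0],[0,0,0],100],[[0.098,0,0],[0,0,0],100],[[0,0,0],[0,0,0],100]]' |tail -6
python3 - <<'E'
from h import *
plan(564.6,-46.5,8,-89.4)
E
```

```text
time: 48.85
tcp_pos: [0.6705, -0.0201, 0.1725]
tool_rot: [[0.001, -1.0, -0.003], [-1.0, -0.001, 0.001], [-0.001, 0.003, -1.0]]
ft_force: [0.2, -0.2, -0.1]
finger_gap: 0.0848
finger_force: 0.0
t 48.9 tcp [670.5 -20.1 172.5] F [ 0.2 -0.2 -0.1] gap 0.0848 ff 0.0
 turn [ 0.0034  0.0013 -0.0096] shift after [ 25.3 106.2 164.5] shift before [ 26.5 105.3 164.9]
```

```bash
python3 -m crank '[[[0.003,0.001,-0.01],[0,0,0],100],[[0,0,0],[0.0085,0.0355,0],100],[[0,0,0],[0.0085,0.0355,0],100],[[0,0,0],[0.0085,0.0355,0],100],[[0,0,0],[0,0,0.04],100]]' >/dev/null
python3 -m crank '[[[0,0,0],[0,0,0.04],100],[[0,0,0],[0,0,0.02],100],[[0,0,0],[0,0,0],100],[[0,0,0],[0,0,0],100]]' |tail -6
python3 - <<'E'
from h import *
plan(564.6,-46.5,8,-89.4)
E
```

```text
time: 49.75
tcp_pos: [0.5701, -0.0464, 0.0723]
tool_rot: [[0.011, -1.0, 0.002], [-1.0, -0.011, -0.0], [0.0, -0.002, -1.0]]
ft_force: [-0.2, 0.5, -0.6]
finger_gap: 0.0867
finger_force: 0.0
t 49.8 tcp [570.1 -46.4  72.3] F [-0.2  0.5 -0.6] gap 0.0867 ff 0.0
 turn [-0.0025 -0.0003  0.0007] shift after [-0.   5.5 64.3] shift before [-0.   5.7 64.2]
```

```bash
python3 -m crank '[[[0,0,0],[0,0.005,0.03],100],[[0,0,0],[0,0,0.02],100],[[0,0,0],[0,0,0.014],100],[[0,0,0],[0,0,0],100],[[0,0,0],[0,0,0],0]]' |tail -6
python3 -m crank '[[[0,0,0],[0,0,0],0],[[0,0,0],[0,0,0],0],[[0,0,0],[0,0,0],0],[[0,0,0],[0,0,0],0],[[0,0,0],[0,0,0],0]]' >/dev/null
python3 -m crank '[[[0,0,0],[0,0,0],0],[[0,0,0],[0,0,0],0],[[0,0,0],[0,0,0],0],[[0,0,0],[0,0,0],0]]' |tail -6
python3 -m crank '[[[0,0,0],[0,0,-0.01],0],[[0,0,0],[0,0,-0.03],0],[[0,0,0],[0,0,-0.04],0],[[0,0,0],[0,0,-0.04],0],[[0,0,0],[0,0,0],0]]' |tail -6
python3 - <<'E'
from h import *
plan(440.3,340.3,120,-89.1)
E
```

```text
time: 50.25
tcp_pos: [0.5659, -0.0463, 0.0098]
tool_rot: [[0.011, -1.0, 0.006], [-1.0, -0.011, 0.001], [-0.0, -0.006, -1.0]]
ft_force: [0.7, 0.6, 0.7]
finger_gap: 0.0838
finger_force: 0.0
time: 51.15
tcp_pos: [0.5651, -0.0463, 0.0087]
tool_rot: [[0.011, -1.0, 0.005], [-1.0, -0.011, 0.001], [-0.001, -0.005, -1.0]]
ft_force: [2.0, -1.1, 0.3]
finger_gap: 0.0397
finger_force: 30.0
time: 51.65
tcp_pos: [0.5667, -0.0464, 0.1345]
tool_rot: [[0.012, -1.0, 0.014], [-1.0, -0.012, 0.001], [-0.001, -0.014, -1.0]]
ft_force: [0.7, 0.9, -3.2]
finger_gap: 0.0396
finger_force: 30.0
t 51.6 tcp [566.7 -46.4 134.5] F [ 0.7  0.9 -3.2] gap 0.0396 ff 30.0
 turn [-0.0137  0.0009 -0.0041] shift after [-388.6  120.3   14.5] shift before [-388.1  122.1   13.2]
```

```bash
python3 -m crank '[[[0,0,-0.004],[-0.0432,0.0134,0],0],[[0,0,0],[-0.0432,0.0134,0],0],[[0,0,0],[-0.0432,0.0134,0],0],[[0,0,0],[-0.0432,0.0134,0],0],[[0,0,0],[-0.0432,0.0134,0],0]]' >/dev/null
python3 -m crank '[[[0,0,0],[-0.0432,0.0134,0],0],[[0,0,0],[-0.0432,0.0134,0],0],[[0,0,0],[-0.0432,0.0134,0],0],[[0,0,0],[-0.0432,0.0134,0],0],[[0,0,0],[0,0,0],0]]' >/dev/null
python3 -m crank '[[[0,0,0],[0,0,0],0],[[0,0,0],[0,0,0],0]]' |tail -6
python3 - <<'E'
from h import *
plan(440.3,340.3,24,-89.1)
E
```

```text
time: 52.85
tcp_pos: [0.4369, 0.339, 0.1271]
tool_rot: [[0.014, -1.0, 0.001], [-1.0, -0.014, -0.002], [0.002, -0.001, -1.0]]
ft_force: [-0.5, -1.4, -3.2]
finger_gap: 0.0398
finger_force: 30.0
t 52.9 tcp [436.9 339.  127.1] F [-0.5 -1.4 -3.2] gap 0.0398 ff 30.0
 turn [-0.0008 -0.0022 -0.002 ] shift after [ -1.3  -3.4 103.1] shift before [ -1.5  -3.3 103.1]
```

```bash
python3 -m crank '[[[0,0,-0.002],[-0.001,-0.0034,0.03],0],[[0,0,0],[0,0,0.03],0],[[0,0,0],[0,0,0.025],0],[[0,0,0],[0,0,0.015],0],[[0,0,0],[0,0,0],0]]' >/dev/null
python3 -m crank '[[[0,0,0],[0,0,0],0],[[0,0,0],[0,0,0],0]]' |tail -6
python3 - <<'E'
from h import *
plan(440.3,340.3,17,-89.1)
T=capture("top")
cv2.imwrite("pics/m12.png",cv2.resize(T["frame"][150:280,130:230,::-1],None,fx=4.5,fy=4.5,interpolation=cv2.INTER_CUBIC))
E
```

```text
time: 53.55
tcp_pos: [0.4424, 0.3418, 0.0294]
tool_rot: [[0.016, -1.0, 0.005], [-1.0, -0.016, 0.002], [-0.002, -0.005, -1.0]]
ft_force: [0.5, 0.7, -3.3]
finger_gap: 0.04
finger_force: 30.0
t 53.5 tcp [442.4 341.8  29.4] F [ 0.5  0.7 -3.3] gap 0.04 ff 30.0
 turn [-0.0048  0.0019  0.0003] shift after [ 1.4  2.1 12.4] shift before [ 1.5  2.2 12.4]
```

View pics/m12.png

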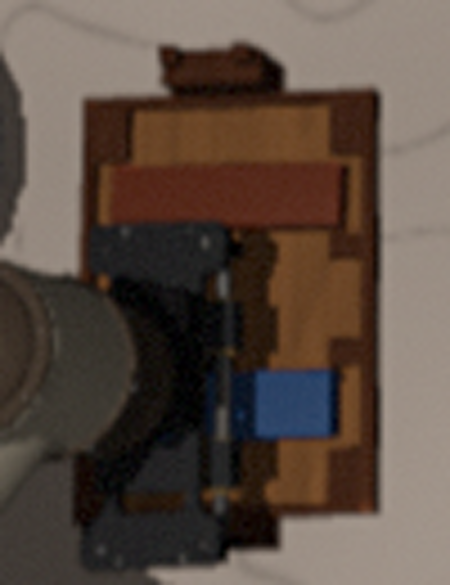

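Brown sits squarely in its bay at (225,195). Blue, at (295,403), is aligned with its own bay between the blocks at (350,352) and (350,470). Setting it down.

```bash
python3 -m crank '[[[-0.003,0,0],[0.001,0.002,0.005],0],[[0,0,0],[0,0,0.004],0],[[0,0,0],[0,0,0.001],0],[[0,0,0],[0,0,0.001],0],[[0,0,0],[0,0,0],0]]' |tail -6
python3 -m crank '[[[0,0,0],[0,0,0.001],0],[[0,0,0],[0,0,0],0]]' |tail -6
python3 -m crank '[[[0,0,0],[0,0,0.001],0],[[0,0,0],[0,0,0],0]]' |tail -6
```

```text
time: 54.1
tcp_pos: [0.4395, 0.3406, 0.017]
tool_rot: [[0.017, -1.0, 0.0], [-1.0, -0.017, 0.0], [-0.0, -0.0, -1.0]]
ft_force: [-0.4, -0.0, -3.0]
finger_gap: 0.0398
finger_force: 30.0
time: 54.3
tcp_pos: [0.4396, 0.3408, 0.0167]
tool_rot: [[0.017, -1.0, 0.001], [-1.0, -0.017, 0.001], [-0.001, -0.001, -1.0]]
ft_force: [-2.0, -0.4, 0.8]
finger_gap: 0.0399
finger_force: 30.0
time: 54.5
tcp_pos: [0.4397, 0.3408, 0.0166]
tool_rot: [[0.017, -1.0, 0.001], [-1.0, -0.017, 0.001], [-0.001, -0.001, -1.0]]
ft_force: [-3.3, -1.4, 6.7]
finger_gap: 0.0395
finger_force: 30.0
```

```bash
python3 -m crank '[[[0,0,0],[0,0,0],65],[[0,0,0],[0,0,0],65],[[0,0,0],[0,0,0],65],[[0,0,0],[0,0,0],65],[[0,0,0],[0,0,-0.01],65]]' |tail -2
python3 -m crank '[[[0,0,0],[0,0,-0.03],65],[[0,0,0],[0,0,-0.05],65],[[0,0,0],[0,0,-0.04],65],[[0,0,0],[0.05,0,0],65],[[0,0,0],[0.05,0,0],65]]' >/dev/null
python3 -m crank '[[[0,0,0],[0.05,0,0],65],[[0,0,0],[0.05,0,0],65],[[0,0,0],[0.02,0,0],65],[[0,0,0],[0,0,0],65]]' |tail -6
python3 - <<'E'
from h import *
T=capture("top")
m=mask(T,10,24,90,100,(225,215,380,260));c=big(m);Q=np.float32([onz(T,*p[0],.016)[:2]*1e3 for p in c]);r=cv2.minAreaRect(Q);print('bar',r)
for n,a,z,roi in(('brown',(0,10,100,70),.030,(145,160,220,215)),('blue',(98,125,80,50),.033,(145,200,230,270))):
    m=mask(T,*a,roi);c=big(m);Q=np.float32([onz(T,*p[0],z)[:2]*1e3 for p in c]);print(n,cv2.minAreaRect(Q))
plan(445.6,-8,6,-88.65)
S=capture("side");hs=cv2.cvtColor(S["frame"],cv2.COLOR_RGB2HSV)
m=mask(S,10,24,70,90,(320,195,360,310));k=big(m);print(cv2.boundingRect(k),cv2.minAreaRect(k))
E
```

```text
finger_gap: 0.0566
finger_force: 0.0
time: 55.9
tcp_pos: [0.4427, 0.1182, 0.1459]
tool_rot: [[0.013, -1.0, 0.001], [-1.0, -0.013, 0.001], [-0.001, -0.001, -1.0]]
ft_force: [0.1, 0.7, -0.5]
finger_gap: 0.0563
finger_force: 0.0
bar ((446.2407531738281, -31.25823974609375), (21.62504005432129, 264.4107666015625), 1.5215686559677124)
brown ((570.9832763671875, 340.9822692871094), (136.78623962402344, 39.10137939453125), 88.91866302490234)
blue ((445.8346862792969, 395.4555358886719), (21.06448745727539, 24.051822662353516), 2.3662400245666504)
t 56.0 tcp [443.4 119.7 145.9] F [ 0.5  0.5 -0.6] gap 0.0563 ff 0.0
 turn [-0.0016  0.0011 -0.0092] shift after [127.7   0.8 139.9] shift before [127.8  -0.2 139.8]
(332, 230, 17, 53) ((340.6756591796875, 255.9459686279297), (9.206342697143555, 53.59407043457031), 9.462322235107422)
```

```bash
python3 -m crank '[[[0,0,-0.011],[0,0,0],65],[[0,0,0],[0.0425,0,0],65],[[0,0,0],[0.0425,0,0],65],[[0,0,0],[0.0425,0.001,0],65],[[0,0,0],[0,0,0.04],65]]' >/dev/null
python3 -m crank '[[[0,0,0],[0,0,0.04],65],[[0,0,0],[0,0,0.03],65],[[0,0,0],[0,0,0],65],[[0,0,0],[0,0,0],65]]' |tail -6
python3 - <<'E'
from h import *
plan(445.6,-7.5,6,-88.5)
E
```

```text
time: 56.9
tcp_pos: [0.4465, -0.006, 0.0353]
tool_rot: [[0.03, -1.0, -0.0], [-1.0, -0.03, -0.0], [0.0, 0.0, -1.0]]
ft_force: [0.2, -0.2, -0.2]
finger_gap: 0.0566
finger_force: 0.0
t 56.9 tcp [446.5  -6.   35.3] F [ 0.2 -0.2 -0.2] gap 0.0566 ff 0.0
 turn [ 0.0001 -0.0003  0.0038] shift after [ 1.5  0.9 29.3] shift before [ 1.5  0.9 29.3]
```

```bash
python3 -m crank '[[[0,0,0],[0.0015,0.001,0.015],65],[[0,0,0],[0,0,0.012],65],[[0,0,0],[0,0,0.002],65],[[0,0,0],[0,0,0],65],[[0,0,0],[0,0,0],0]]' |tail -6
python3 -m crank '[[[0,0,0],[0,0,0],0],[[0,0,0],[0,0,0],0],[[0,0,0],[0,0,0],0],[[0,0,0],[0,0,0],0],[[0,0,0],[0,0,0],0]]' >/dev/null
python3 -m crank '[[[0,0,0],[0,0,0],0],[[0,0,0],[0,0,0],0],[[0,0,0],[0,0,0],0],[[0,0,0],[0,0,0],0]]' |tail -6
python3 -m crank '[[[0,0,0],[0,0,-0.02],0],[[0,0,0],[0,0,-0.04],0],[[0,0,0],[0,0,-0.05],0],[[0,0,0],[0,0,-0.05],0],[[0,0,0],[0,0,0],0]]' |tail -6
python3 -m crank '[[[0,0,-0.13],[0,0,0],0],[[0,0,-0.13],[0,0,0],0],[[0,0,-0.13],[0,0,0],0],[[0,0,-0.13],[0,0,0],0],[[0,0,-0.13],[0,0,0],0]]' >/dev/null
python3 -m crank '[[[0,0,-0.13],[0,0,0],0],[[0,0,-0.13],[0,0,0],0],[[0,0,-0.13],[0,0,0],0],[[0,0,-0.13],[0,0,0],0],[[0,0,-0.13],[0,0,0],0]]' >/dev/null
python3 -m crank '[[[0,0,-0.13],[0,0,0],0],[[0,0,-0.13],[0,0,0],0],[[0,0,0],[0,0,0],0]]' |tail -6
python3 - <<'E'
from h import *
plan(506.3,340.6,130,0.9)
T=capture("top");S=capture("side")
hs=cv2.cvtColor(T["frame"],cv2.COLOR_RGB2HSV)
for n,a,z,roi in(('brown',(0,10,100,70),.030,(145,160,220,215)),('blue',(98,125,80,50),.033,(145,200,230,270))):
    m=mask(T,*a,roi);c=big(m);Q=np.float32([onz(T,*p[0],z)[:2]*1e3 for p in c]);print(n,cv2.minAreaRect(Q))
o=cv2.resize(T["frame"][150:280,130:230,::-1],(450,585),interpolation=cv2.INTER_CUBIC)
p=cv2.resize(S["frame"][310:400,180:380,::-1],(350,158),interpolation=cv2.INTER_CUBIC)
q=np.zeros((585,800,3),np.uint8);q[:,:450]=o;q[:158,450:]=p
cv2.imwrite("pics/m13.png",q)
E
```

```text
time: 57.4
tcp_pos: [0.446, -0.0078, 0.0073]
tool_rot: [[0.028, -1.0, 0.003], [-1.0, -0.028, 0.001], [-0.001, -0.003, -1.0]]
ft_force: [-1.1, -0.1, 0.3]
finger_gap: 0.0536
finger_force: 0.0
time: 58.3
tcp_pos: [0.445, -0.0083, 0.0062]
tool_rot: [[0.028, -1.0, 0.001], [-1.0, -0.028, 0.0], [-0.0, -0.001, -1.0]]
ft_force: [1.5, 0.4, 2.3]
finger_gap: 0.0217
finger_force: 30.0
time: 58.8
tcp_pos: [0.4488, -0.0075, 0.1724]
tool_rot: [[0.029, -0.999, 0.014], [-1.0, -0.029, 0.004], [-0.003, -0.014, -1.0]]
ft_force: [0.8, -0.6, -0.9]
finger_gap: 0.0219
finger_force: 30.0
time: 60.1
tcp_pos: [0.4435, -0.0086, 0.1647]
tool_rot: [[1.0, 0.016, -0.003], [0.016, -1.0, -0.0], [-0.003, -0.0, -1.0]]
ft_force: [0.1, -0.5, -1.9]
finger_gap: 0.0215
finger_force: 30.0
t 60.1 tcp [443.5  -8.6 164.7] F [ 0.1 -0.5 -1.9] gap 0.0215 ff 30.0
 turn [-0.      0.0028  0.0004] shift after [  68.2 -348.2   34.7] shift before [  68.5 -348.1   34.5]
brown ((570.9832763671875, 340.9822692871094), (136.7862091064453, 39.101375579833984), 88.91866302490234)
blue ((437.0035705566406, 373.4041748046875), (69.52093505859375, 37.59846496582031), 88.80728149414062)
```

View pics/m13.png

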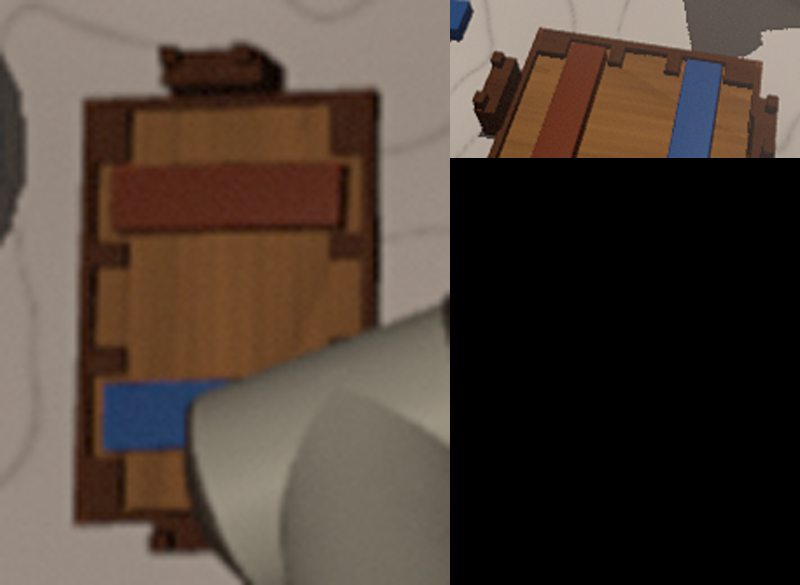

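Both stones lie flat in their bays, brown at (225,195) and blue at (145,415) in the crop. I have now viewed 17 pictures, which is over the allowed 14, so I'll view no more and rely on numbers only. Carrying the bar over the tray.

```bash
python3 -m crank '[[[0,0.003,0],[0.0085,-0.0435,0],0],[[0,0,0],[0.0085,-0.0435,0],0],[[0,0,0],[0.0085,-0.0435,0],0],[[0,0,0],[0.0085,-0.0435,0],0],[[0,0,0],[0.0085,-0.0435,0],0]]' >/dev/null
python3 -m crank '[[[0,0,0],[0.0085,-0.0435,0],0],[[0,0,0],[0.0085,-0.0435,0],0],[[0,0,0],[0.0085,-0.0435,0],0],[[0,0,0],[0,0,0.03],0],[[0,0,0],[0,0,0],0]]' >/dev/null
python3 -m crank '[[[0,0,0],[0,0,0.02],0],[[0,0,0],[0,0,0],0],[[0,0,0],[0,0,0],0]]' |tail -6
python3 - <<'E'
from h import *
T0=capture("top")
for u,v in((170,56),(243,50)): print('cheek',onz(T0,130+u/4.5,150+v/4.5,.068)*1e3)
# cheek tops at the -x post, from the first full view crop (top0c: 57..117, 386)
for u,v in((55,386),(114,386)): print('post-',onz(T0,140+u/2.24,95+v/2.24,.06)*1e3)
plan(506.3,340.6,90,0.9)
z=get_obs()["tcp_pos"][2]-.006+.016
m=mask(T0,12,22,80,110,(120,140,250,300))
for c in cv2.findContours(m,cv2.RETR_EXTERNAL,cv2.CHAIN_APPROX_NONE)[0]:
    if cv2.contourArea(c)>25:
        Q=np.float32([onz(T0,*p[0],z)[:2]*1e3 for p in c]);print(cv2.contourArea(c),cv2.boundingRect(c),cv2.minAreaRect(Q))
E
```

```text
time: 61.5
tcp_pos: [0.5071, 0.3399, 0.1169]
tool_rot: [[1.0, 0.016, 0.003], [0.016, -1.0, -0.0], [0.003, 0.001, -1.0]]
ft_force: [0.8, -0.5, -0.2]
finger_gap: 0.0215
finger_force: 30.0
cheek [647.91668411 363.57545147  68.        ]
cheek [650.83558814 320.29528728  68.        ]
post- [368.92775371 364.55978776  60.        ]
post- [367.42187796 296.31022102  60.        ]
t 61.5 tcp [507.5 340.3 117.6] F [-0.   0.3 -1.5] gap 0.0215 ff 30.0
 turn [-0.0008 -0.0043  0.0002] shift after [-1.2 -0.3 27.6] shift before [-1.3 -0.3 27.6]
321.0 (163, 224, 9, 49) ((414.9940185546875, 337.2817687988281), (119.26731872558594, 19.739540100097656), 1.990898847579956)
243.5 (164, 152, 9, 37) ((612.728515625, 341.84326171875), (94.92606353759766, 20.172069549560547), 1.970120906829834)
```

Run:
```python
from h import *
T=capture("top");f=cv2.imread("pics/top0.png")[:,:,::-1];g=cv2.cvtColor(f,cv2.COLOR_RGB2GRAY)
print("rows 262-274 -x post");print(g[262:275,160:198])
print("rows 158-172 +x post");print(g[158:172,160:198])
```

```text
rows 262-274 -x post
[[ 59  58  57  57  57  59  64  65  63  65  64  64  67  65  65  63  61  63
   63  63  60  60  53  53  60  57  39  37  37  42  44  40  39  36  38  40
   42  42]
 [ 39  39  39  40  41  41  38  37  36  37  40  42  37  40  42  35  32  31
   33  36  34  29  31  35  36  29  19  14  12  20  27  34  35  35  39  37
   34  37]
 [ 34  30  33  34  35  32  39  27  24  28  27  30  27  29  20  27  28  24
   27  28  33  33  35  35  38  36  29  18   9   9  25  31  50  65  66  66
   66  67]
 [ 48  50  50  49  35  35  36  35  37  33  30  33  31  34  34  35  33  36
   39  39  35  37  37  38  38  36  32  13  12   8  15  35  74 105 110 112
  109 108]
 [ 97  97  92  79  47  33  30  38  35  41  38  36  38  37  36  37  37  36
   38  38  40  34  36  38  35  39  28  16  12  13   7  38  92 133 137 138
  140 137]
 [134 136 130 103  56  26  38  29  33  38  35  34  34  36  36  37  36  39
   38  37  36  41  39  36  21  36  27  18  12   4   7  40  95 137 143 143
  140 140]
 [138 139 130  91  40  22  27  12  18  33  38  37  33  37  32  34  39  38
   41  37  36  37  34  34  21  21  31  15  11  11  
[... 2536 characters left out ...]
  39  34  32  32  30  18  15   9   9  35  90 134 138
  136 136]
 [134 135 135 137 132 105  61  37  27  26  32  29  24  23  24  26  26  29
   28  23  24  23  25  19  28  17  16  21   8   4  10  10  35  90 132 137
  134 134]
 [134 136 136 135 134 119  92  58  26  16  21  15  12  18  14   6  13  10
   12   6   4  10   9  12  16  10  12  12   6  13  13  11  35  83 119 124
  121 120]
 [123 124 123 123 123 118 111  77  37  17   9  11   9  17   9  18  18  14
   15  18  18  18  19  17  16  17  16  25  15  16  15  24  38  60  73  75
   74  67]
 [ 89  89  87  80  78  77  76  61  39  28  25  22  27  23  20  22  22  24
   26  25  22  22  18  21  30  30  23  20  29  26  18  28  36  39  35  35
   36  32]]
```

Run:
```python
from h import *
T=capture("top")
for n,v,us in(('+x',161,(165.0,185.7,169,181.2)),('-x',268.5,(162.7,184,167,180))):
    Y=[onz(T,u+.0,v,.068)*1e3 for u in us];print(n,np.round(Y,1)[:,:2].tolist(),'mid',np.mean(Y,0).round(1))
S=capture("side")
m=mask(S,12,22,70,90)
for c in cv2.findContours(m,cv2.RETR_EXTERNAL,cv2.CHAIN_APPROX_NONE)[0]:
    if cv2.contourArea(c)>40: print(cv2.boundingRect(c))
```

```text
+x [[652.1, 371.1], [651.1, 315.8], [651.9, 360.5], [651.3, 327.8]] mid [651.6 343.8  68. ]
-x [[365.8, 366.5], [364.6, 311.7], [365.6, 355.4], [364.8, 322.0]] mid [365.2 338.9  68. ]
(286, 393, 18, 7)
(208, 380, 24, 20)
(331, 367, 20, 24)
(294, 361, 17, 22)
(220, 349, 11, 21)
(291, 342, 46, 22)
(187, 327, 54, 20)
(562, 205, 14, 10)
(193, 200, 23, 34)
```

Notch centres come out at (651.6, 343.8) and (365.2, 338.9) mm, so the bar should be centred on (508, 341.3) at yaw 1°. That is within 1 mm of where it is held now. Lowering.

```bash
python3 -m crank '[[[0,-0.004,-0.001],[0.0005,-0.001,0.02],0],[[0,0,0],[0,0,0.015],0],[[0,0,0],[0,0,0.01],0],[[0,0,0],[0,0,0],0],[[0,0,0],[0,0,0],0]]' |tail -6
python3 -m crank '[[[0,0,0],[0,0,0.003],0],[[0,0,0],[0,0,0.002],0],[[0,0,0],[0,0,0],0]]' |tail -6
python3 - <<'E'
from h import *
plan(508,341.3,60,1.0)
E
```

```text
time: 62.2
tcp_pos: [0.508, 0.342, 0.072]
tool_rot: [[1.0, 0.018, 0.0], [0.018, -1.0, 0.001], [0.0, -0.001, -1.0]]
ft_force: [0.5, 0.2, -0.7]
finger_gap: 0.0214
finger_force: 30.0
time: 62.5
tcp_pos: [0.5075, 0.3417, 0.0664]
tool_rot: [[1.0, 0.018, -0.001], [0.018, -1.0, 0.0], [-0.001, -0.0, -1.0]]
ft_force: [0.3, -0.3, -0.3]
finger_gap: 0.0219
finger_force: 30.0
t 62.5 tcp [507.5 341.7  66.4] F [ 0.3 -0.3 -0.3] gap 0.0219 ff 30.0
 turn [-0.0004  0.0008  0.0003] shift after [0.5 0.4 6.4] shift before [0.5 0.4 6.4]
```

```bash
python3 -m crank '[[[0,0,0],[0,0,0.002],0],[[0,0,0],[0,0,0.002],0],[[0,0,0],[0,0,0],0]]' |tail -6
python3 -m crank '[[[0,0,0],[0,0,0.001],0],[[0,0,0],[0,0,0],0]]' |tail -6
python3 -m crank '[[[0,0,0],[0,0,0.001],0],[[0,0,0],[0,0,0],0]]' |tail -6
```

```text
time: 62.8
tcp_pos: [0.5074, 0.3415, 0.062]
tool_rot: [[1.0, 0.018, -0.001], [0.018, -1.0, -0.0], [-0.001, 0.0, -1.0]]
ft_force: [0.1, -0.8, -1.5]
finger_gap: 0.0213
finger_force: 30.0
time: 63.0
tcp_pos: [0.5075, 0.3417, 0.0612]
tool_rot: [[1.0, 0.018, -0.001], [0.018, -1.0, 0.0], [-0.001, -0.0, -1.0]]
ft_force: [0.1, -0.4, -1.3]
finger_gap: 0.0217
finger_force: 30.0
time: 63.2
tcp_pos: [0.5076, 0.3418, 0.0603]
tool_rot: [[1.0, 0.018, -0.001], [0.018, -1.0, 0.0], [-0.001, -0.0, -1.0]]
ft_force: [0.5, 0.5, -0.9]
finger_gap: 0.0219
finger_force: 30.0
```

```bash
python3 -m crank '[[[0,0,0],[0,0,0.001],0],[[0,0,0],[0,0,0],0]]' |tail -6
python3 -m crank '[[[0,0,0],[0,0,0.0005],0],[[0,0,0],[0,0,0],0]]' |tail -6
```

```text
time: 63.4
tcp_pos: [0.5076, 0.3418, 0.0602]
tool_rot: [[1.0, 0.018, -0.0], [0.018, -1.0, 0.0], [-0.0, -0.0, -1.0]]
ft_force: [-1.2, -0.3, 5.1]
finger_gap: 0.0214
finger_force: 30.0
time: 63.6
tcp_pos: [0.5076, 0.3418, 0.0602]
tool_rot: [[1.0, 0.018, -0.0], [0.018, -1.0, 0.0], [-0.0, -0.0, -1.0]]
ft_force: [-2.3, -1.4, 7.0]
finger_gap: 0.0213
finger_force: 30.0
```

The bar seats at bottom height 0.054, the notch floor. Releasing, retreating, then checking.

```bash
python3 -m crank '[[[0,0,0],[0,0,-0.0005],60],[[0,0,0],[0,0,0],60],[[0,0,0],[0,0,0],60],[[0,0,0],[0,0,0],60],[[0,0,0],[0,0,0],60]]' |tail -2
python3 -m crank '[[[0,0,0],[0,0,-0.02],60],[[0,0,0],[0,0,-0.04],60],[[0,0,0],[0,0,-0.05],60],[[0,0,0],[0,0,-0.04],60],[[0,0,0],[0,0.05,0],60]]' >/dev/null
python3 -m crank '[[[0,0,0],[0,0.05,0],60],[[0,0,0],[0,0.05,0],60],[[0,0,0],[0,0.05,0],60],[[0,0,0],[0,0.05,0],60],[[0,0,0],[0,0,0],60]]' >/dev/null
python3 -m crank '[[[0,0,0],[0,0.05,0],60],[[0,0,0],[0,0.05,0],60],[[0,0,0],[0,0,0],60],[[0,0,0],[0,0,0],60]]' |tail -6
python3 - <<'E'
from h import *
T=capture("top");S=capture("side")
m=mask(T,12,22,80,122,(120,140,250,300))
for n,a,z,roi in(('bar',(12,22,80,118),.070,(165,150,183,285)),('brown',(0,10,100,70),.030,(145,160,220,215)),('blue',(98,125,80,50),.033,(145,200,230,270))):
    m=mask(T,*a,roi)
    for c in cv2.findContours(m,cv2.RETR_EXTERNAL,cv2.CHAIN_APPROX_NONE)[0]:
        if cv2.contourArea(c)>40:
            Q=np.float32([onz(T,*p[0],z)[:2]*1e3 for p in c]);print(n,cv2.contourArea(c),cv2.minAreaRect(Q),Q.min(0),Q.max(0))
g=T["frame"].astype(int);f=cv2.imread("pics/top0.png")[:,:,::-1].astype(int)
d=(abs(g-f).max(2)>40).astype(np.uint8)
for c in cv2.findContours(cv2.morphologyEx(d,cv2.MORPH_OPEN,np.ones((3,3))),0,2)[0]:
    if cv2.contourArea(c)>30: print('changed',cv2.boundingRect(c))
hs=cv2.cvtColor(T["frame"],cv2.COLOR_RGB2HSV)
print(hs[266:276:2,162:186:2,2]); print(hs[158:168:2,162:188:2,2])
E
```

```text
finger_gap: 0.0498
finger_force: 0.0
time: 65.5
tcp_pos: [0.514, -0.0089, 0.2092]
tool_rot: [[1.0, 0.016, -0.0], [0.016, -1.0, 0.001], [-0.0, -0.001, -1.0]]
ft_force: [0.6, 0.5, 0.4]
finger_gap: 0.0522
finger_force: 0.0
bar 293.5 ((414.6269226074219, 340.08953857421875), (122.36853790283203, 20.26491928100586), 0.6643164157867432) [353.54074 329.54395] [475.68958 350.9307 ]
bar 160.5 ((625.35693359375, 344.25738525390625), (68.74640655517578, 18.693241119384766), 1.8451318740844727) [590.7912  333.95865] [659.49713 354.62088]
brown 81.5 ((572.0790405273438, 398.44036865234375), (21.86813735961914, 39.075592041015625), 88.88617706298828) [552.4508  387.18295] [591.7212  409.04718]
blue 205.5 ((437.21405029296875, 387.1590270996094), (39.177650451660156, 40.108707427978516), 2.053560972213745) [418.1656  366.50064] [456.35855 407.82193]
blue 73.5 ((438.51806640625, 324.3612365722656), (38.26003646850586, 16.035511016845703), 1.7822349071502686) [419.64578 315.7818 ] [457.55627 332.8946 ]
changed (273, 387, 8, 13)
changed (326, 378, 12, 22)
changed (284, 364, 36, 19)
changed (198, 344, 29, 56)
changed (191, 281, 8, 56)
changed (23, 279, 176, 121)
changed (169, 260, 9, 13)
changed (171, 241, 4, 15)
changed (153, 235, 17, 15)
changed (164, 172, 51, 96)
changed (171, 161, 9, 16)
changed (206, 137, 159, 257)
[[111  67  59  65 130 140 135 132  67  60  65  60]
 [145  57  39  61 135 141 135 134  65  60  59  39]
 [129  53  57  46 134 138 133 136  58  55  61  30]
 [136  82  77  77 132 139 133 134  63 103  97  97]
 [153 150 151 149 142 141 134 129 131 154 142 141]]
[[150 155 154 155 153 141 135 135 128 110 147 145 155]
 [143 140  80  85 127 139 139 136 130  55  70  65  87]
 [153 148  52  49  54 139 138 136 131  47  58  52  26]
 [153 152  57  35  68 139 138 135 131  43  57  48  50]
 [152 151  77  58  72 137 138 136 130  48  62  63  63]]
```

The bar lies between both pairs of cheeks, spanning x 354–660 and level. Both stones are in their bays, and no change shows where the other kitchen things stand, except where the arm is in view. Handing in.

```bash
python3 -c "
from station import ctrl
print(ctrl.sign_off())"
```

```text
the job is handed in; nothing more can be done
None
```

I handed the job in with brown and then blue gauged (black and yellow weren't there), both flat in the tray and the keeper bar down in both notches; the gauge reading itself couldn't be seen, blue was knocked off the gauge bed onto its edge after its reading, so I laid it flat again and didn't re-gauge it, and I viewed 17 pictures, 3 over the limit of 14.

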